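# Unpile the wiped tea shelf

### The arm

A 6-joint arm with a two-finger parallel gripper is mounted at the origin on the work surface. World frame = base frame: x ahead of the robot, y to its left, z up, the work surface at z = 0. Lengths are in mm, angles in rad, forces in N, time in s.
With the tool pointing down it reaches from about 325 to 1000 mm from the base axis. Payload 5.1 kg.
Tool frame: the origin (TCP) lies on the centre line of the jaws, within the pads' length; the fingertips stand 11 mm ahead of it and the grasp point (between the pads) lies 8 mm behind it; z points along the fingers, y is the direction in which the jaws open and shut (so a half turn about z gives the same grasp; the last joint's range is limited). The gripper opens to 85 mm and grips with 20 to 120 N. Pads are 22 mm wide; open, the fingers measure 114 mm over their backs; the gripper's body (76 mm by 85 mm) begins 54 mm behind the grasp point. The pads swing forward as they close: fully open they stand 13 mm farther back than shut.
Start: joints at [1.216, 0.124, 1.65, -0, 1.367, -0.083], TCP at [174.524, 626.12, 242.322] pointing down, gripper open.
Joint ranges: [-2.61, 2.61], [-1.02, 2.33], [0.03, 2.71], [-1.35, 4.49], [0.32, 2.68], [-2.91, 2.91]. Speed limits (rad/s): [2.57, 2.57, 3.14, 3.14, 3.14, 3.14].

### API

Orientations are given as a rotation vector (axis times angle).
In Python, from bench import env, optics gives the robot as it stands.
- The arm moves only by the tool step_arm, never from a script. Its argument "plan" is a list of rows, each a list of 5 numbers: the opening, from 0 (shut) to 1 (fully open), then the shift along the tool's x, y, z in m, then the turn about the tool's z in degrees. A call has 1 to 12 rows; each row shifts and turns the pose as measured when the row begins, along the tool's axes as they then stand; what a row does not reach is not made up. A row lasts 1/10 s, in which the tool goes at most 50 mm and 8.59 degrees, less where a joint would pass 70% of its speed; a pose out of reach is approached as far as the arm can. A call with a gripper value outside its range is refused whole. The fingers move at their own pace and stop on an object; "squeeze" is the grip in N (left out, the last holds). Time passes only in rows, so rows that do not move let the fingers close. It gives the time, the measured TCP pose, the force and the opening at its end, in the units of the state.
- env.state(): the state, without advancing time (a new reading comes with each control period).
- optics.capture(name): name is "scene" or "side" or "wrist"; returns the picture (384x512x3 uint8, blue, green, red); there is no depth.
- optics.calibration(name): a dict with "camera_matrix" (3x3 intrinsics, pixels), "xyz" and "attitude" of the camera in the world. Camera axes: x right, y down, z forward; pixel columns grow to the right and rows downward; lengths in mm; the calibration is good to about 2 mm. A picture is of the moment at which its call begins: read the wrist's pose just before it. calibration takes no time and is no camera call; for the wrist camera it gives the pose at the moment of the call.
- env.hand_in(): hands the job in, once; it reports no verdict.
The state is a dict: "time": time; "qpos": joint angles; "joint_vel": joint speeds; "joint_torque": joint torques, N m; "eef_pos": TCP position; "ee_rot": TCP orientation; "force": force on the tool from outside, world axes, zero at the start; "torque": the same for the moment, N m; "gripper_width": finger opening in mm.
Only numpy, scipy, OpenCV 4.12 (cv2) and the standard library are available. Lean on these libraries where they do the work, as an engineer would, in place of code of your own. Each camera call takes 0.05 s, during which the arm holds its last target. There are 200 camera calls.

### The job

The shelf has been wiped and the small things are still piled on the tea tin: take the pile apart from the top down and put each thing back. The toothpick holder goes upright into the empty middle ring between the salt and pepper, the cup mouth down in the middle of the plate, the glass lid on the cookie jar with its plug fully down in the mouth, and last the tea tin flat, centred and lengthwise on the little light-wood riser. Set the cup and the lid down gently, let nothing fall over, and leave the jar, the plate, the milk frother and the serving spoon where they are.

Things in the scene. Friction and masses are not known exactly. Their poses are not given: they have to be found in the camera images.
- holder: Blue plastic toothpick holder with a flip cap, an upright cylinder 40 mm in diameter and 82 mm tall, about 50 g. Top of the pile, standing on the upturned cup. Origin: centre of its underside; z up its axis. Goes into the empty ring of the caddy.
- cup: White stoneware cup, no handle, thin brown band; straight cylinder 60 mm in diameter, 78 mm tall, wall 4 mm, closed end 6 mm thick, about 200 g. Stands mouth down over the lid's knob and stays mouth down; lift it 30 mm straight up or more to clear the knob. Origin: centre of the mouth (underside as it stands); z up to the closed end. Goes on the plate.
- lid: Glass lift-off lid of the cookie jar, lying on the tin, about 240 g. Origin: centre of its underside; z up. From below: plug 82 mm in diameter and 10 mm deep, flange 112 mm in diameter with its top face 16 mm up, steel neck 18 mm in diameter to 22 mm, steel knob 28 mm in diameter from 22 to 46 mm. Goes on the jar.
- tin: Long plain steel tea tin with a closed lid, 170 mm (its x) by 58 mm (its y) by 50 mm tall, flat top, about 260 g. Bottom of the pile, standing on the shelf. Origin: centre of its underside; z up. Goes on the riser, its x along the riser's x, either way round.
- jar: Empty open glass cookie jar, loose, 850 g, 114 mm in diameter and 155 mm tall, narrowing to a mouth of 96 mm inner and 104 mm outer diameter. Origin: centre of its underside; z up. A seated lid's flange rests on the rim (155 mm up), so the lid's origin is then 145 mm above the jar's.
- plate: White ceramic plate, loose, 400 g, 160 mm in diameter, 17 mm tall at the rim; flat middle 112 mm in diameter, its upper face 8 mm above the origin. Origin: centre of its underside; z up.
- caddy: Low steel condiment caddy, fixed: tray 198 mm long (its x), 66 mm wide (its y), 6 mm thick. Three places in a row 66 mm apart: salt and pepper shakers (39 mm in diameter, tops 76 mm above the shelf) fast at the ends, an empty ring in the middle, 56 mm inner, 62 mm outer diameter, wall top 18 mm up. Origin: under the ring's centre at shelf height; ring floor 6 mm above it.
- riser: Small light-wood shelf riser, fixed: a board 200 mm long (its x) by 95 mm wide (its y) on two end legs, flat top 60 mm above the shelf. Origin: under its centre, at shelf height; z up.
- frother: Small electric milk frother, bystander: steel jug 72 mm in diameter on a black base 84 mm in diameter with a toggle switch, black lid, 149 mm tall, side handle; loose, 600 g. Origin: centre of its underside. Stands to the left of the work. Leave it alone.
- spoon: Stainless serving spoon 230 mm long, bystander, lying loose across the far edge of the work. Origin: about the middle of its length, at shelf height; x towards the bowl. Leave it alone.
There are look-alikes about, which are no part of the job. Of the things shaped like the lid, the glass one is meant.

How it is judged (in metres and radians):
On the way, in this order (a step that is already met when the one before it is completed fails the run):
1. the toothpick holder stands in the empty ring of the caddy, released (horizontal distance between holder and caddy below 0.011 m and z of holder in the frame of caddy between 0.002 and 0.01 m and angle between holder's own z axis and vertical below 0.1 rad and linear speed of holder below 0.02 m/s and angular speed of holder below 0.2 rad/s and contact force between holder and the fingers below 0.05 N), for 0.2 s.
2. the cup stands mouth down in the middle of the plate, released (horizontal distance between cup and plate below 0.015 m and z of cup in the frame of plate between 0.004 and 0.012 m and angle between cup's own z axis and vertical below 0.1 rad and linear speed of cup below 0.02 m/s and angular speed of cup below 0.2 rad/s and contact force between cup and the fingers below 0.05 N), for 0.2 s.
3. the lid is seated on the jar, released (horizontal distance between lid and jar below 0.011 m and z of lid in the frame of jar between 0.14 and 0.149 m and angle between lid's own z axis and vertical below 0.08 rad and linear speed of lid below 0.02 m/s and angular speed of lid below 0.2 rad/s and contact force between lid and the fingers below 0.05 N), for 0.2 s.
4. the tin lies lengthwise on the riser, released (x of tin in the frame of riser between -0.015 and 0.015 m and y of tin in the frame of riser between -0.015 and 0.015 m and z of tin in the frame of riser between 0.056 and 0.064 m and angle between tin's own z axis and vertical below 0.06 rad and angle between the x axis of tin and the x axis of riser, either way round below 0.17 rad and linear speed of tin below 0.02 m/s and angular speed of tin below 0.2 rad/s and contact force between tin and the fingers below 0.05 N), for 0.2 s.
At the end, for the whole second after the job is handed in: At rest: holder upright on the floor of the caddy's middle ring; cup mouth down flat on the plate within 15 mm of its centre; lid level on the jar, flange on the rim, within 11 mm of its axis; tin flat on the riser, within 15 mm of its centre along and across, and 0.17 rad of its length (horizontal distance between holder and caddy below 0.011 m and z of holder in the frame of caddy between 0.002 and 0.01 m and angle between each of holder, cup's own z axis and vertical below 0.1 rad and linear speed of each of holder, cup, lid, tin below 0.02 m/s and angular speed of each of holder, cup, lid, tin below 0.2 rad/s and horizontal distance between cup and plate below 0.015 m and z of cup in the frame of plate between 0.004 and 0.012 m and horizontal distance between lid and jar below 0.011 m and z of lid in the frame of jar between 0.14 and 0.149 m and angle between lid's own z axis and vertical below 0.08 rad and x of tin in the frame of riser between -0.015 and 0.015 m and y of tin in the frame of riser between -0.015 and 0.015 m and z of tin in the frame of riser between 0.056 and 0.064 m and angle between tin's own z axis and vertical below 0.06 rad and angle between the x axis of tin and the x axis of riser, either way round below 0.17 rad); the robot touches nothing.
It fails at once if the cup or the lid is dropped (falls freely at over 0.45 m/s, about a 10 mm drop) ((linear speed of cup above 0.45 m/s and contact force between cup and the fingers below 0.05 N) or (linear speed of lid above 0.45 m/s and contact force between lid and the fingers below 0.05 N)).
It fails at once if one of the piled things, the jar or the frother tips over (more than 0.6 rad) (angle between any of holder, cup, lid, tin, jar, frother's own z axis and vertical above 0.6 rad).
It fails at once if the cup or the lid is set down hard (over 45 N on the plate or the jar) (contact force between cup and plate above 45 N or contact force between lid and jar above 45 N).
It fails at once if the jar or the plate is pushed more than 30 mm from its place (distance of any of jar, plate from where it was at the start of the episode above 0.03 m).
It fails at once if the frother or the spoon is moved more than 30 mm (distance of any of frother, spoon from where it was at the start of the episode above 0.03 m).
It also fails if it takes over 125 s, if anything falls off the work surface, if the arm or the gripper's body presses on something with over 40 N, if the wrist force passes 120 N, or if a joint passes its speed limit or range.

## Working session

There is one attempt and no reset: what is moved stays moved. The work goes in short steps, Python scripts to look and compute and a tool call to move; the robot and the scene stay as the last step left them, time stands still between calls to the robot, and variables do not carry over. Pictures are saved under pics/ and viewed, about 12 in all and at most 16, crops included, and the job is handed in when it is done.

Besides the shell and the picture viewer there is one more tool, called after "Request:" as name(argument=value, ...) on one line, values as JSON. step_arm: Moves the arm, as the interface text tells. Its arguments: {"type":"object","properties":{"plan":{"type":"array","items":{"type":"array","items":{"type":"number"}}},"squeeze":{"type":"number"}},"required":["plan"]}

```bash
ls; mkdir -p pics
python3 - <<'E'
from bench import env, optics
import cv2
for n in ("scene","side"):
    cv2.imwrite(f"pics/{n}0.png",optics.capture(n)); print(n,optics.calibration(n))
cv2.imwrite("pics/w0.png",optics.capture("wrist")); print(optics.calibration("wrist"))
print(env.state())
E
```

```text
pics
scene {'camera_matrix': array([[411.96846892,   0.        , 262.19337401],
       [  0.        , 411.96846892, 199.6497434 ],
       [  0.        ,   0.        ,   1.        ]]), 'xyz': array([1679.35856508, -516.38810185, 1031.71710261]), 'attitude': array([-1.95573604, -1.14445096,  0.59615556])}
side {'camera_matrix': array([[467.86651996,   0.        , 259.38651968],
       [  0.        , 467.86651996, 190.59045076],
       [  0.        ,   0.        ,   1.        ]]), 'xyz': array([ 283.22408231, 1475.10676516, 1093.25960414]), 'attitude': array([-0.31946479,  2.69189361, -1.39652814])}
{'camera_matrix': array([[271.76710113,   0.        , 250.61744134],
       [  0.        , 271.76710113, 190.83957195],
       [  0.        ,   0.        ,   1.        ]]), 'xyz': array([102.8887414 , 645.62317711, 373.55281673]), 'attitude': array([2.30601428, 1.75220814, 0.2581528 ])}
{'time': 0.15, 'qpos': array([ 1.21642286e+00,  1.24347864e-01,  1.65136190e+00, -1.63406743e-05,
        1.36748765e+00, -8.26036511e-02]), 'joint_vel': array([-0.00247097, -0.00271604, -0.0027947 ,  0.00043569,  0.00092251,
       -0.00138649]), 'joint_torque': array([ 6.52456565e-04, -4.24230301e+01, -3.66011953e+01, -8.61257331e-05,
        4.69910447e-03,  1.40283294e-06]), 'eef_pos': array([174.36017844, 625.70645927, 241.33925207]), 'ee_rot': array([-4.25532209e-01, -3.11230355e+00,  2.46601765e-03]), 'force': array([ 0.00873717, -0.84481772,  0.32445811]), 'torque': array([0.03040714, 0.01761628, 0.00441117]), 'gripper_width': 85.64065529965117}
```

View pics/scene0.png

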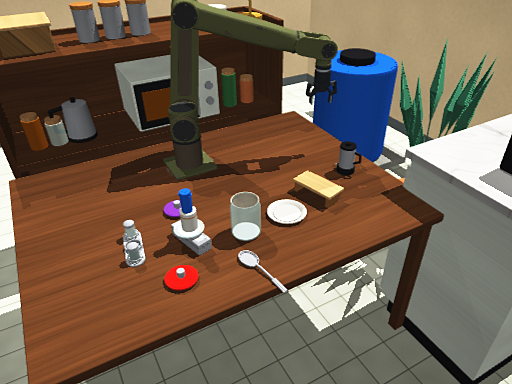

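View pics/side0.png

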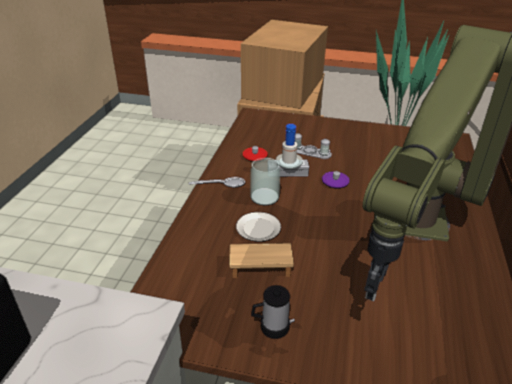

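Scene view: the pile has the blue holder (185,198) on the white cup (190,215), on the glass lid (188,230), on the tin (192,238). The rest are the jar (245,215), plate (287,211), riser (318,188), caddy (133,245), frother (347,158) and spoon (262,268).
Lid candidates are red (181,278), purple (174,209) and glass (188,230, in the pile). The glass one fits the description. One close crop will check this.

```bash
cat > h.py <<'E'
import numpy as np, cv2
from scipy.spatial.transform import Rotation as R
from bench import env, optics
def ray(c,uv):
    K=c["camera_matrix"]; d=np.linalg.inv(K)@np.array([uv[0],uv[1],1.]); return R.from_rotvec(c["attitude"]).apply(d)
def onz(c,uv,z):
    d=ray(c,uv); return c["xyz"]+d*(z-c["xyz"][2])/d[2]
def tri(obs):
    A=np.zeros((3,3));b=np.zeros(3)
    for c,uv in obs:
        d=ray(c,uv); d/=np.linalg.norm(d); P=np.eye(3)-np.outer(d,d); A+=P; b+=P@c["xyz"]
    return np.linalg.solve(A,b)
def proj(c,p):
    q=c["camera_matrix"]@R.from_rotvec(c["attitude"]).inv().apply(np.asarray(p,float)-c["xyz"]); return q[:2]/q[2]
E
python3 - <<'E'
import cv2,numpy as np
a=cv2.imread("pics/scene0.png")[150:300,110:360]; a=cv2.resize(a,None,fx=3.2,fy=3.2,interpolation=cv2.INTER_CUBIC); cv2.imwrite("pics/sc.png",a)
a=cv2.imread("pics/side0.png")[115:285,180:360]; a=cv2.resize(a,None,fx=3.5,fy=3.5,interpolation=cv2.INTER_CUBIC); cv2.imwrite("pics/sd.png",a)
E
```

```text
(no output)
```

View pics/sc.png

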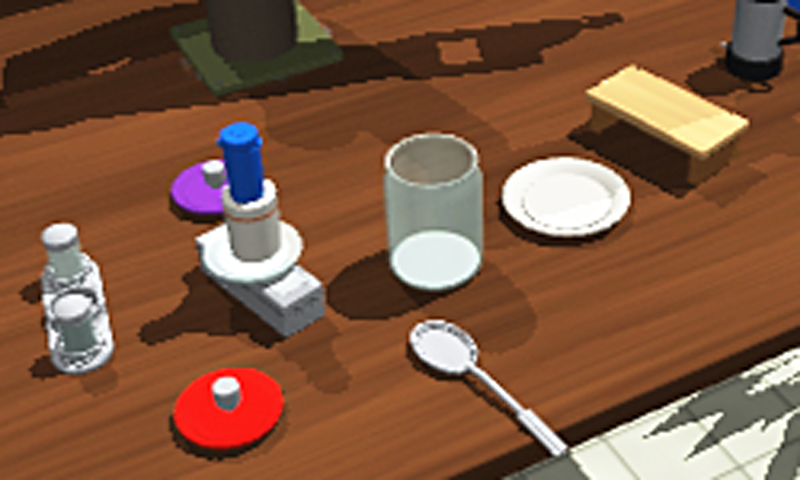

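View pics/sd.png

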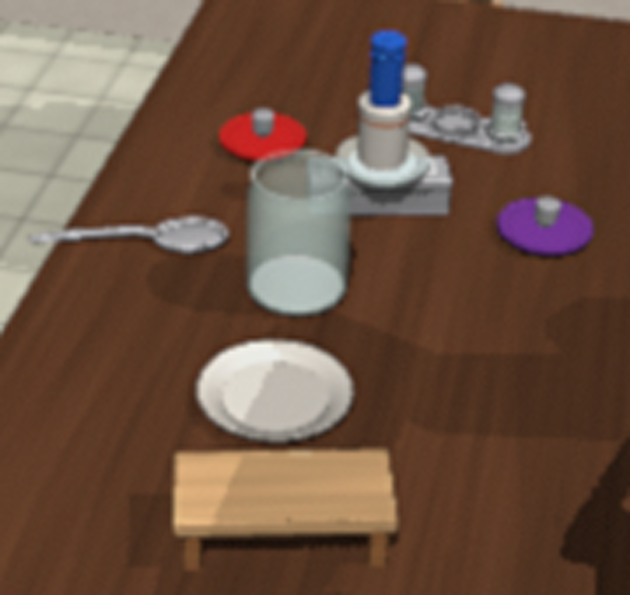

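Both crops show the clear/whitish glass flange under the cup and on the tin, so that is the lid. Red (228,400 in the crop) and purple (205,190) are decoys.

Run:
```python
from h import *
S=optics.calibration("scene");D=optics.calibration("side")
s=lambda x,y:(x/3.2+110-.35,y/3.2+150-.35); d=lambda x,y:(x/3.5+180-.35,y/3.5+115-.35)
np.set_printoptions(precision=1,suppress=True)
for n,z,a,b in [("holdertop",226,(240,131),(389,40)),("cuptop",144,(250,190),(385,103)),("jarrim",155,(432,159),(300,170)),("jarbot",0,(435,262),(297,284)),("plate",14,(566,197),(275,389)),
 ("shA",76,(60,233),(508,92)),("shB",76,(75,303),(413,72)),("ring",18,None,(457,121)),("lidflange",66,(252,250),(384,160)),
 ("riser0",60,(633,67),(174,527)),("riser1",60,(748,122),(396,527)),]:
    print(n, onz(S,s(*a),z) if a else '', onz(D,d(*b),z), tri([(S,s(*a)),(D,d(*b))]) if a else '')
for n,z,P in [("riser",60,[(633,67),(748,122),(700,153),(587,97)])]:
    for p in P: print(n,onz(S,s(*p),z))
for p in [(176,452),(388,452),(396,527),(174,527)]: print("riserD",onz(D,d(*p),60))
for p in [(325,295),(282,307),(196,237)]: print("tinS",onz(S,s(*p),50))
for p in [(450,182),(430,158)]: print("tinD",onz(D,d(*p),50))
print(R.from_rotvec(env.state()["ee_rot"]).as_matrix())
print(R.from_rotvec(optics.calibration("wrist")["attitude"]).as_matrix())
```

```text
holdertop [ 526.3 -191.9  226. ] [ 528.9 -189.   226. ] [ 528.3 -191.7  225.9]
cuptop [ 524.2 -189.9  144. ] [ 529.1 -188.3  144. ] [ 528.  -189.8  144.8]
jarrim [586.5   6.4 155. ] [589.8  -1.4 155. ] [589.2   4.4 158. ]
jarbot [583.4   5.8   0. ] [590.7  -5.    0. ] [589.2   2.9   5.7]
plate [568.  200.2  14. ] [568.4 200.   14. ] [568.3 200.1  14.2]
shA [ 403.9 -384.7   76. ] [ 399.9 -374.7   76. ] [ 399.9 -383.8   71.9]
shB [ 531.9 -401.1   76. ] [ 525.7 -396.6   76. ] [ 526.9 -401.    72.8]
ring  [ 462.3 -386.    18. ] 
lidflange [ 530.9 -199.7   66. ] [ 526.3 -188.7   66. ] [ 526.8 -197.8   61.3]
riser0 [413.4 403.6  60. ] [599.5 463.6  60. ] [542.  404.2  81.6]
riser1 [599.9 457.1  60. ] [407.3 415.9  60. ] [472.8 470.4  39.7]
riser [413.4 403.6  60. ]
riser [599.9 457.1  60. ]
riser [624.8 361.8  60. ]
riser [445.5 307.7  60. ]
riserD [625.4 367.3  60. ]
riserD [431.6 318.9  60. ]
riserD [407.3 415.9  60. ]
riserD [599.5 463.6  60. ]
tinS [ 626.  -151.6   50. ]
tinS [ 620.7 -200.7   50. ]
tinS [ 456.6 -243.3   50. ]
tinD [ 444.8 -184.9   50. ]
tinD [ 476.4 -233.3   50. ]
[[-1.   0.3 -0. ]
 [ 0.3  1.  -0. ]
 [ 0.  -0.  -1. ]]
[[ 0.3  0.9  0.3]
 [ 1.  -0.3 -0.1]
 [-0.   0.3 -1. ]]
```

Pile is at about (528,-191), jar (588,4), plate (568,200), riser (518,387) at about 15°, caddy (464,-390) at about -8°. I'll approach now and look again from close by.

Request:
step_arm(plan=[[1,-0.028,-0.0346,-0.006,0],[1,-0.028,-0.0346,-0.006,0],[1,-0.028,-0.0346,-0.006,0],[1,-0.028,-0.0346,-0.006,0],[1,-0.028,-0.0346,-0.006,0],[1,-0.028,-0.0346,-0.006,0],[1,-0.028,-0.0346,-0.006,0],[1,-0.028,-0.0346,-0.006,0],[1,-0.028,-0.0346,-0.006,0],[1,-0.028,-0.0346,-0.006,0],[1,-0.028,-0.0346,0,0],[1,-0.028,-0.0346,0,0]], squeeze=40)

```text
time: 1.35
eef_pos: [390.8, 120.8, 300.3]
ee_rot: [0.406, 3.114, -0.013]
force: [1.0, 0.8, -0.6]
gripper_width: 85.3
```

Request:
step_arm(plan=[[1,-0.027,-0.033,0,0],[1,-0.027,-0.033,0,0],[1,-0.027,-0.033,0,0],[1,-0.027,-0.033,0,0],[1,-0.027,-0.033,0,0],[1,-0.027,-0.033,0,0],[1,-0.027,-0.033,0,-4],[1,-0.02,-0.025,0,-4],[1,0,0,0,0],[1,0,0,0,0]])

```text
time: 2.35
eef_pos: [530.8, -198.6, 299.7]
ee_rot: [-0.196, -3.134, 0.01]
force: [0.0, 1.3, -0.5]
gripper_width: 85.7
```

```bash
cat >> h.py <<'E'
def tool(target,yaw=None):
    s=env.state(); M=R.from_rotvec(s["ee_rot"]).as_matrix(); d=M.T@(np.asarray(target)-s["eef_pos"])
    ty=np.degrees(np.arctan2(M[1,1],M[0,1]))
    print("pos",s["eef_pos"].round(1),"yaw(y)",ty.round(2),"w",round(s["gripper_width"],1),"F",s["force"].round(1),"tilt",M[:,2].round(3),"j6",s["qpos"][5].round(2))
    print("shift",d.round(1)," turn", None if yaw is None else round(((ty-yaw+90)%180)-90,1))
def wr(n):
    c=optics.calibration("wrist"); im=optics.capture("wrist"); cv2.imwrite(f"pics/{n}.png",im); np.save(f"pics/{n}.npy",c,allow_pickle=True); return im,c
def ld(n): return cv2.imread(f"pics/{n}.png"),np.load(f"pics/{n}.npy",allow_pickle=True).item()
E
python3 - <<'E'
from h import *
im,c=wr("w1"); tool([528,-191,191],82); print(c["xyz"])
for p in [(528,-191,226),(528,-191,144),(464,-390,18)]: print(proj(c,p))
E
```

```text
pos [ 530.7 -198.3  299.6] yaw(y) 82.87 w 85.5 F [-0.4 -0.3  0.4] tilt [-0.001 -0.006 -1.   ] j6 -1.9
shift [  3.5   7.6 108.6]  turn 0.9
[ 457.28789181 -188.66118359  431.96717487]
[260.0959218  200.74888679]
[257.99082942 176.36228478]
[119.11250377 130.9207486 ]
```

View pics/w1.png

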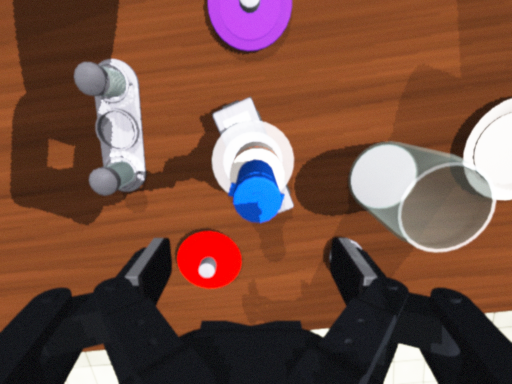

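The wrist view shows the holder top near (258,198), ring (118,129), jar rim (447,208), tin end corners near (214,118) and (252,98), shaker tops (92,79) and (106,182).

Run:
```python
from h import *
np.set_printoptions(precision=1,suppress=True)
im,c=ld("w1"); h=cv2.cvtColor(im,cv2.COLOR_BGR2HSV)
m=cv2.inRange(h,(100,120,60),(130,255,255)); n,_,st,_=cv2.connectedComponentsWithStats(m); print(st[1:][st[1:,4]>100])
for n,p,z in [("holdertop",(258,200),226),("ring",(118,129),18),("ringlow",(118,129),12),("sh1",(92,79),76),("sh2",(106,181),76),("jar",(447,208),155),("jarbase",(384,175),0),("tin",(214,118),50),("tin",(252,98),50),("tin",(292,203),50),("cup",(258,176),144),("lid",(253,160),66)]: print(n,onz(c,p,z))
b=im[95:215,205:300]; a=im[50:200,65:215]
cv2.imwrite("pics/c1.png",np.hstack([cv2.resize(x,(400,400),interpolation=cv2.INTER_CUBIC) for x in (a,im[90:240,190:340])]))
```

```text
[[ 228  160   56   63 2409]]
holdertop [ 527.2 -192.6  226. ]
ring [ 461.1 -390.9   18. ]
ringlow [ 461.1 -393.8   12. ]
sh1 [ 398.4 -378.4   76. ]
sh2 [ 525.8 -397.    76. ]
jar [585.3   7.7 155. ]
jarbase [586.3  11.6   0. ]
tin [ 462.7 -241.6   50. ]
tin [ 443.6 -187.2   50. ]
tin [ 597.7 -146.3   50. ]
cup [ 527.6 -190.9  144. ]
lid [ 523.6 -195.7   66. ]
```

View pics/c1.png

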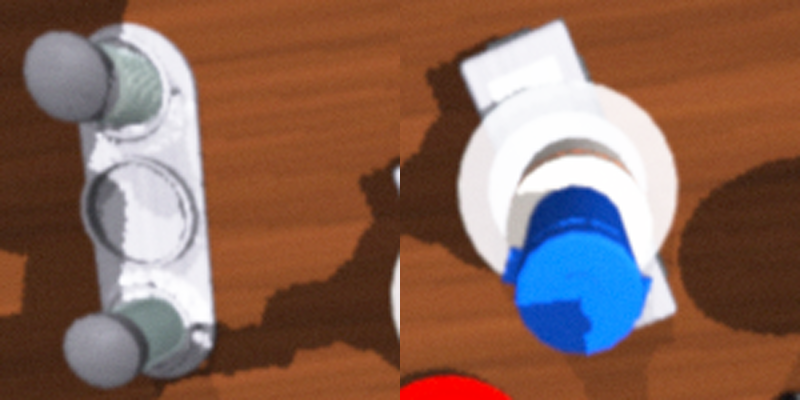

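Ring top ellipse centre is confirmed at (118,129.5); holder top at (258,199), with the cap's small ears near the top. I'll grip below the cap.

Request:
step_arm(plan=[[1,0.004,0.006,0.02,0],[1,0,0,0.03,0],[1,0,0,0.03,0],[1,0,0,0.025,0],[1,0,0,0.013,0],[1,0,0,0,0]])

```text
time: 3.0
eef_pos: [526.5, -185.4, 180.9]
ee_rot: [0.186, 3.132, -0.012]
force: [0.5, 0.5, -0.9]
gripper_width: 85.4
```

Run:
```python
from h import *
tool([527.3,-192,178],81.7)
```

```text
pos [ 526.5 -185.4  180.9] yaw(y) 83.18 w 85.4 F [ 0.5  0.5 -0.9] tilt [ 0.004 -0.008 -1.   ] j6 -1.88
shift [-1.5 -6.4  2.9]  turn 1.5
```

Request:
step_arm(plan=[[1,-0.001,-0.006,0.002,1],[1,0,0,0,0]])

```text
time: 3.2
eef_pos: [527.6, -191.3, 181.0]
ee_rot: [0.214, 3.127, -0.013]
force: [-0.2, 0.2, 0.7]
gripper_width: 85.2
```

Request:
step_arm(plan=[[0.4,0,0,0,0],[0.2,0,0,0,0],[0.2,0,0,0,0],[0.2,0,0,0,0],[0.2,0,0,0,0]], squeeze=30)

```text
time: 3.7
eef_pos: [529.8, -192.7, 185.7]
ee_rot: [0.215, 3.12, -0.017]
force: [0.7, -0.2, -0.8]
gripper_width: 39.1
```

Request:
step_arm(plan=[[0.2,0,0,-0.02,0],[0.2,0,0,-0.02,0],[0.2,0.0067,-0.034,0,0],[0.2,0.0067,-0.034,0,0],[0.2,0.0067,-0.034,0,0],[0.2,0.0067,-0.034,0,0],[0.2,0.0067,-0.034,0,0],[0.2,0.0067,-0.034,0,0],[0.2,0,0,0,0],[0.2,0,0,0,0]])

```text
time: 4.7
eef_pos: [458.8, -395.0, 227.2]
ee_rot: [0.211, 3.122, -0.015]
force: [-1.0, 0.6, 0.3]
gripper_width: 39.4
```

Run:
```python
from h import *
tool([462.5,-389.5,130],81.7); im,c=wr("w2"); print(proj(c,(462.5,-389.5,18)))
```

```text
pos [ 458.8 -395.   227.2] yaw(y) 82.28 w 39.4 F [-1.   0.6  0.3] tilt [ 0.012 -0.011 -1.   ] j6 -2.24
shift [-1.6  6.8 97.2]  turn 0.6
[256.61153216 169.21547367]
```

View pics/w2.png

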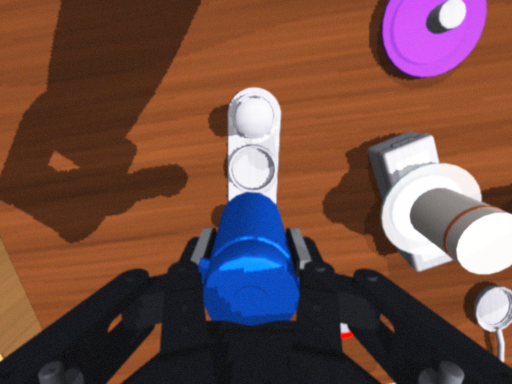

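Holder is held upright in the jaws; ring at (252,168), near shaker top (254,116).

Run:
```python
from h import *
im,c=ld("w2"); print(onz(c,(252.5,168),18),onz(c,(254,116),76)); a=im[80:210,200:310]; g=cv2.cvtColor(a,cv2.COLOR_BGR2HSV)
m=cv2.inRange(g,(0,0,110),(180,60,255)); n,_,st,_=cv2.connectedComponentsWithStats(m); print(st[1:][st[1:,4]>300]+[200,80,0,0,0])
# cup top centre, tin
print("cup",onz(c,(484,240),144))
```

```text
[ 460.2260739 -394.5134964   18.       ] [ 394.57001843 -384.16493697   76.        ]
[[ 227   87   54  117 5278]]
cup [ 522.08421116 -199.03841943  144.        ]
```

Request:
step_arm(plan=[[0.2,-0.002,0.003,0.02,0],[0.2,0,0,0.03,0],[0.2,0,0,0.03,0],[0.2,0,0,0.03,0],[0.2,0,0,0.02,0],[0.2,0,0,0,0],[0.2,0,0,0,0]])

```text
time: 5.45
eef_pos: [467.8, -386.8, 95.7]
ee_rot: [0.194, 3.119, -0.018]
force: [0.5, -0.2, 0.5]
gripper_width: 39.7
```

Run:
```python
from h import *
tool([461.5,-391,48],81.7); im,c=wr("w3")
a=optics.capture("scene");b=optics.capture("side"); cv2.imwrite("pics/s3.png",a); cv2.imwrite("pics/d3.png",b)
r=lambda x:cv2.resize(x,(400,400),interpolation=cv2.INTER_CUBIC)
cv2.imwrite("pics/c3.png",np.hstack([r(a[205:285,95:175]),r(b[115:175,280:340])]))
```

```text
pos [ 467.8 -386.8   95.7] yaw(y) 82.88 w 39.7 F [ 0.5 -0.2  0.5] tilt [ 0.016 -0.013 -1.   ] j6 -2.23
shift [ 6.6 -4.4 47.6]  turn 1.2
```

View pics/c3.png

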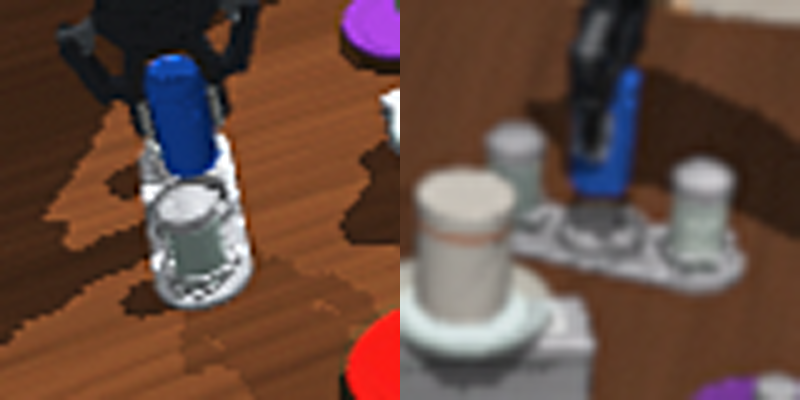

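Scene/side crop: the holder hangs upright just above the ring; holder bottom at (191,166) in the left half and (602,188) in the right half, ring at (601,224) in the right half.

Run:
```python
from h import *
np.set_printoptions(precision=1,suppress=True)
S=optics.calibration("scene");D=optics.calibration("side")
k=60/400
d=lambda x,y:((x-400)*k+280-.4,y*k+115-.4); s=lambda x,y:(x/5+95-.4,y/5+205-.4)
print("bottom",tri([(S,s(191,167)),(D,d(602,187))]))
print("top",tri([(S,s(170,66)),(D,d(622,78))]))
print("ring",onz(D,d(601,224),18)); a=onz(D,d(516,139),76);b=onz(D,d(704,174),76); print(a,b,(a+b)/2)
a=onz(D,d(602,187),52); print(a)
im,c=ld("w3"); 
im=cv2.resize(im[80:384,100:412],(780,600)); cv2.imwrite("pics/w3c.png",im)
```

```text
bottom [ 466.6 -389.8   49.9]
top [ 459.1 -385.5  136. ]
ring [ 465.7 -394.7   18. ]
[ 528.2 -393.7   76. ] [ 398.4 -377.3   76. ] [ 463.3 -385.5   76. ]
[ 466.3 -385.5   52. ]
```

View pics/w3c.png

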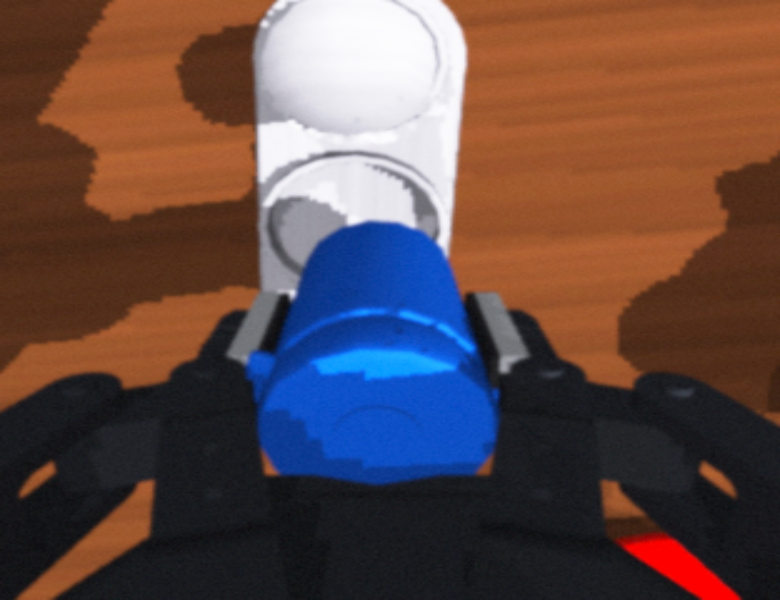

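Wrist crop: ring ellipse spans columns 260–440 with its top edge at row 152, holder centred on column 377. So the ring lies about 8 mm towards -y of the holder, as the side view says too.

Run:
```python
from h import *
im,c=ld("w3"); f=lambda x,y:(100+x*.4,80+y*.50667)
print(c["xyz"],onz(c,f(352,152),18)+[31,0,0],onz(c,f(260,228),18),onz(c,f(440,228),18),"shaker",onz(c,f(351,62),76), "holder sides",onz(c,f(310,245),52),onz(c,f(446,245),52),"edge",onz(c,f(377,221),52))
tool([0,0,0])
```

```text
[ 392.11446046 -376.05761312  226.60029354] [ 461.11231184 -390.55269081   18.        ] [ 457.77833614 -424.47994698   18.        ] [ 464.7971348  -366.47818556   18.        ] shaker [ 395.22686793 -383.4372826    76.        ] holder sides [ 454.88445851 -404.03183786   52.        ] [ 459.35205809 -367.0021703    52.        ] edge [ 448.38602381 -384.68846774   52.        ]
pos [ 468.1 -387.8   96.9] yaw(y) 82.84 w 39.3 F [ 0.8 -0.1  0.4] tilt [ 0.017 -0.014 -1.   ] j6 -2.23
shift [514.5 327.6  83.2]  turn None
```

Request:
step_arm(plan=[[0.2,0.0035,-0.0085,0,0],[0.2,0,0,0.01,0],[0.2,0,0,0.008,0],[0.2,0,0,0,0]])

```text
time: 6.0
eef_pos: [465.2, -398.9, 81.9]
ee_rot: [0.195, 3.112, -0.029]
force: [-0.0, 0.2, -0.4]
gripper_width: 39.2
```

Run:
```python
from h import *
tool([463,-394,48],81.7); im,c=wr("w4")
a=optics.capture("scene");b=optics.capture("side"); cv2.imwrite("pics/d4.png",b)
r=lambda x:cv2.resize(x,(400,400),interpolation=cv2.INTER_CUBIC)
cv2.imwrite("pics/c4.png",np.hstack([r(b[115:175,280:340]),r(im[120:270,175:325])]))
```

```text
pos [ 465.2 -398.9   81.9] yaw(y) 82.81 w 39.2 F [-0.   0.2 -0.4] tilt [ 0.022 -0.02  -1.   ] j6 -2.24
shift [ 3.6  5.2 33.7]  turn 1.1
```

View pics/c4.png

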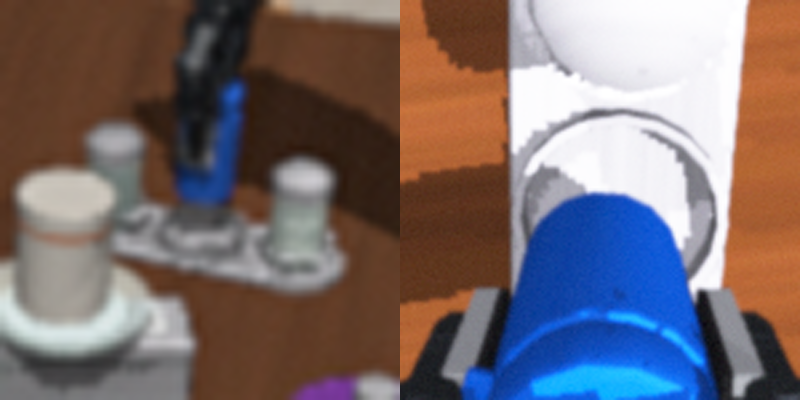

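Holder bottom (col ≈600) is a bit left of the ring centre (col ≈619) in the wrist half; the side half shows it just over the ring.

Run:
```python
from h import *
im,c=ld("w4"); k=150/400
f=lambda x,y:(175+(x-400)*k,120+y*k)
M=R.from_rotvec(env.state()["ee_rot"]).as_matrix(); p=env.state()["eef_pos"]
for n,q,z in [("ringtop",(619,109),18),("L",(519,215),18),("R",(719,215),18),("hold",(600,193),36),("hL",(521,250),36),("hR",(681,250),36)]: print(n,onz(c,f(*q),z).round(1), (M.T@(onz(c,f(*q),z)-p)).round(1))
D=optics.calibration("side"); d=lambda x,y:(x*.15+280-.4,y*.15+115-.4)
print(onz(D,d(205,195),36),onz(D,d(202,228),18), onz(D,d(205,195),40))
```

```text
ringtop [ 429.6 -390.7   18. ] [38.6  5.  64. ]
L [ 456.7 -422.8   18. ] [  7.7 -23.3  65.3]
R [ 463.5 -366.1   18. ] [ 8.  33.7 64.2]
hold [ 446.9 -397.8   36. ] [20.  -0.1 46.5]
hL [ 460.2 -420.5   36. ] [  4.1 -21.   47.3]
hR [ 465.1 -378.7   36. ] [ 4.3 21.1 46.5]
[ 465.56297107 -403.48983891   36.        ] [ 464.2562686  -389.45756308   18.        ] [ 464.87311632 -396.38242046   40.        ]
```

Request:
step_arm(plan=[[0.2,0.004,0.005,0,0],[0.2,0,0,0.008,0],[0.2,0,0,0.008,0],[0.2,0,0,0.004,0],[0.2,0,0,0.002,0]])

```text
time: 6.65
eef_pos: [462.8, -393.6, 59.4]
ee_rot: [0.194, 3.11, -0.031]
force: [0.5, 0.5, -0.8]
gripper_width: 38.9
```

Request:
step_arm(plan=[[0.2,0,0,0.004,0],[0.2,0,0,0.003,0],[0.2,0,0,0.003,0]])

```text
time: 6.95
eef_pos: [463.2, -393.8, 48.4]
ee_rot: [0.194, 3.11, -0.031]
force: [0.3, -0.2, 0.6]
gripper_width: 39.5
```

Run:
```python
from h import *
tool([463,-394,48],81.7); im,c=wr("w5"); b=optics.capture("side")
r=lambda x:cv2.resize(x,(400,400),interpolation=cv2.INTER_CUBIC)
cv2.imwrite("pics/c5.png",np.hstack([r(b[115:175,280:340]),r(im[120:270,175:325])]))
```

```text
pos [ 463.2 -393.8   48.4] yaw(y) 82.86 w 39.5 F [ 0.3 -0.2  0.6] tilt [ 0.024 -0.021 -0.999] j6 -2.24
shift [ 0.2 -0.2  0.4]  turn 1.2
```

View pics/c5.png

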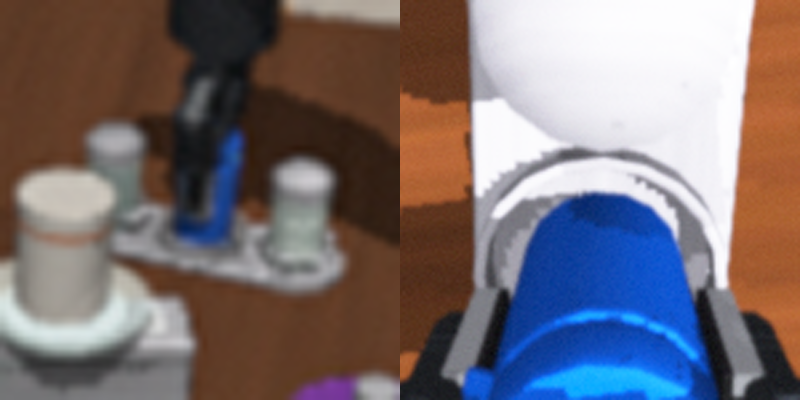

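The holder is inside the ring, centred (col 605 against 603). Lowering to contact. (11 pictures viewed.)

Request:
step_arm(plan=[[0.2,0,0,0.002,0],[0.2,0,0,0.002,0]])

```text
time: 7.25
eef_pos: [463.7, -394.1, 47.2]
ee_rot: [0.194, 3.111, -0.029]
force: [-5.6, 5.3, 14.6]
gripper_width: 39.2
```

Request:
step_arm(plan=[[0.7,0,0,0,0],[1,0,0,0,0],[1,0,0,0,0],[1,0,0,-0.01,0],[1,0,0,-0.03,0],[1,0,0,-0.04,0],[1,0,0,-0.045,0],[1,0,0,-0.045,0],[1,0,0,-0.03,0],[1,0,0,0,0],[1,0,0,0,0]])

```text
time: 8.35
eef_pos: [458.3, -389.5, 258.1]
ee_rot: [0.194, 3.11, -0.03]
force: [-0.0, -0.2, -0.0]
gripper_width: 85.2
```

Run:
```python
from h import *
im,c=wr("w6"); tool([527,-191,112],82)
h=cv2.cvtColor(im,cv2.COLOR_BGR2HSV)
m=cv2.inRange(h,(100,120,60),(130,255,255)); n,_,st,_=cv2.connectedComponentsWithStats(m); print(st[1:][st[1:,4]>100])
S=optics.calibration("scene")
a=optics.capture("scene"); m=cv2.inRange(cv2.cvtColor(a,cv2.COLOR_BGR2HSV)[205:285,95:175],(100,120,60),(130,255,255)); n,_,st,_=cv2.connectedComponentsWithStats(m); print(st[1:]+[95,205,0,0,0])
for p in [(462.5,-391,88),(462.5,-391,6)]: print(proj(S,p),proj(c,p))
```

```text
pos [ 458.5 -389.6  258.3] yaw(y) 82.85 w 85.0 F [-0.4 -0.7 -0.7] tilt [ 0.024 -0.021 -0.999] j6 -2.24
shift [-39.4 208.2 143.6]  turn 0.8
[[ 229  149   40   43 1220]]
[[123 227  16  20 183]]
[130.13205826 229.44460566] [252.25868106 176.2595729 ]
[134.5694085  246.52173986] [252.90841955 161.13034335]
```

Blue blob in both views is where the standing holder should be. Now the cup.

Request:
step_arm(plan=[[1,-0.0066,0.0347,0,0],[1,-0.0066,0.0347,0.01,0],[1,-0.0066,0.0347,0.01,0],[1,-0.0066,0.0347,0.01,0],[1,-0.0066,0.0347,0.01,0],[1,-0.0066,0.0347,0.01,0],[1,0,0,0,0],[1,0,0,0,0]])

```text
time: 9.25
eef_pos: [518.6, -178.4, 183.7]
ee_rot: [-0.2, -3.132, 0.009]
force: [-0.2, -0.0, -0.0]
gripper_width: 85.5
```

Run:
```python
from h import *
im,c=wr("w7"); tool([528,-191,102],82)
r=lambda x:cv2.resize(x,None,fx=2,fy=2,interpolation=cv2.INTER_CUBIC)
cv2.imwrite("pics/w7c.png",r(im[60:340,60:440]))
for p in [(528,-191,144),(528,-191,66)]: print(proj(c,p))
```

```text
pos [ 518.3 -178.5  183.4] yaw(y) 82.65 w 85.4 F [-0.3  0.6 -0.7] tilt [-0.004 -0.005 -1.   ] j6 -1.87
shift [-11.5 -10.7  81.4]  turn 0.6
[234.64549964 236.49891092]
[239.58237686 200.51777181]
```

View pics/w7c.png

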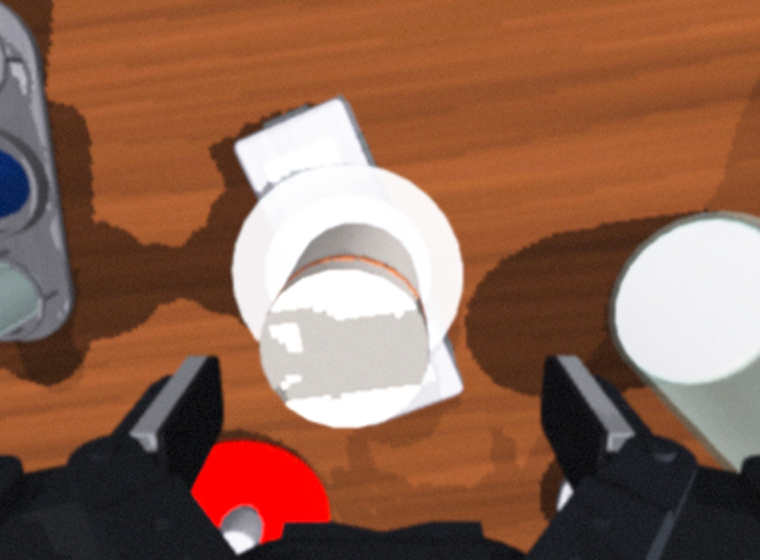

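Cup top at (232,233) is within 2 px of my estimate; lid and tin are undisturbed, and the blue holder stands in the ring at left.

Request:
step_arm(plan=[[1,-0.0105,-0.0115,0,0],[1,0,0,0.015,0],[1,0,0,0,0]])

```text
time: 9.6
eef_pos: [525.8, -193.8, 166.1]
ee_rot: [-0.207, -3.129, 0.007]
force: [0.8, 0.7, -1.0]
gripper_width: 85.0
```

Run:
```python
from h import *
tool([528,-191.5,102],82)
im,c=ld("w7")
for q in [(177.5,132.5),(231.5,108.5),(291.5,255)]: print("tin",onz(c,q,50).round(1))
print("lid",onz(c,(233.5,197.5),66).round(1),"cup",onz(c,(232.5,233.5),144).round(1))
```

```text
pos [ 525.8 -193.8  166.1] yaw(y) 82.45 w 85.0 F [ 0.8  0.7 -1. ] tilt [-0.006 -0.004 -1.   ] j6 -1.88
shift [-2.2  2.9 64.1]  turn 0.4
tin [ 457.4 -242.2   50. ]
tin [ 442.2 -187.4   50. ]
tin [ 603.  -144.6   50. ]
lid [ 524.2 -196.4   66. ] cup [ 525.6 -192.1  144. ]
```

Request:
step_arm(plan=[[1,-0.001,0.002,0.02,0],[1,0,0,0.02,0],[1,0,0,0.018,0],[1,0,0,0.004,0],[1,0,0,0,0]])

```text
time: 10.1
eef_pos: [524.6, -194.4, 101.6]
ee_rot: [-0.215, -3.127, 0.007]
force: [-0.6, -0.1, -0.7]
gripper_width: 85.7
```

Run:
```python
from h import *
tool([528,-191.5,102],82)
```

```text
pos [ 524.6 -194.4  101.6] yaw(y) 82.14 w 85.7 F [-0.6 -0.1 -0.7] tilt [-0.007 -0.004 -1.   ] j6 -1.88
shift [-3.   3.3 -0.5]  turn 0.1
```

Request:
step_arm(plan=[[1,-0.002,0.003,0,0],[0.8,0,0,0,0],[0.7,0,0,0,0],[0.5,0,0,0,0],[0.5,0,0,0,0],[0.5,0,0,0,0],[0.5,0,0,0,0]], squeeze=40)

```text
time: 10.8
eef_pos: [528.5, -192.2, 104.9]
ee_rot: [-0.216, -3.132, 0.009]
force: [-0.7, 0.2, -1.7]
gripper_width: 59.2
```

Request:
step_arm(plan=[[0.5,0,0,-0.005,0],[0.5,0,0,-0.012,0],[0.5,0,0,-0.02,0],[0.5,0,0,-0.03,0],[0.5,0,0,-0.035,0],[0.5,0,0,-0.03,0],[0.5,0,0,-0.01,0],[0.5,0,0,0,0]])

```text
time: 11.6
eef_pos: [528.2, -191.0, 255.6]
ee_rot: [-0.216, -3.131, 0.009]
force: [0.4, 0.0, -1.3]
gripper_width: 59.8
```

Run:
```python
from h import *
tool([568,200,235],82)
```

```text
pos [ 528.2 -191.   255.6] yaw(y) 82.12 w 59.8 F [ 0.4  0.  -1.3] tilt [-0.003 -0.005 -1.   ] j6 -1.87
shift [ 14.1 392.9  18.3]  turn 0.1
```

Request:
step_arm(plan=[[0.5,0.001,0.02,0,0],[0.5,0.001,0.033,0,0],[0.5,0.001,0.034,0,0],[0.5,0.001,0.034,0,0],[0.5,0.001,0.034,0,0],[0.5,0.001,0.034,0,0],[0.5,0.001,0.034,0,0],[0.5,0.001,0.034,0,0],[0.5,0.001,0.034,0,0],[0.5,0.001,0.034,0,0],[0.5,0.001,0.034,0,0],[0.5,0.001,0.02,0,0]])

```text
time: 12.8
eef_pos: [560.8, 197.5, 229.2]
ee_rot: [-0.225, -3.099, 0.013]
force: [1.0, -0.6, -1.3]
gripper_width: 59.6
```

Run:
```python
from h import *
im,c=wr("w8"); tool([568,200,120],82)
cv2.imwrite("pics/sc8.png",optics.capture("scene")); cv2.imwrite("pics/sd8.png",optics.capture("side")) 
for p in [(568,200,14)]: print(proj(c,p))
h=cv2.cvtColor(im,cv2.COLOR_BGR2HSV); m=cv2.inRange(h,(0,0,120),(180,70,255)); n,_,st,ce=cv2.connectedComponentsWithStats(m)
for s,q in zip(st[1:],ce[1:]):
    if s[4]>300: print(s,q.round(1))
```

```text
pos [560.5 199.5 228.6] yaw(y) 81.8 w 59.8 F [-1.4  1.  -1.6] tilt [-0.036 -0.004 -0.999] j6 -1.18
shift [-11.2   2.6 108.2]  turn -0.2
[255.01053287 178.71492524]
[ 195  114  123  124 9612] [259.6 165.8]
[    0   172   159   145 13979] [ 75.6 239.3]
[  179   217   145   111 11379] [252.7 276.5]
[ 353  349   59   35 1223] [381.  366.6]
```

Run:
```python
from h import *
im,c=ld("w8"); print("wrist plate",onz(c,(256.5,114.5),16)+[80,0,0],onz(c,(195,176),16),onz(c,(318,176),16))
h=cv2.cvtColor(im,cv2.COLOR_BGR2HSV); m=cv2.inRange(h,(0,0,120),(180,70,255)); n,l,st,ce=cv2.connectedComponentsWithStats(m)
k=[i for i in range(1,n) if abs(st[i,0]-195)<3 and st[i,1]<120][0]
cs,_=cv2.findContours((l==k).astype(np.uint8),cv2.RETR_EXTERNAL,cv2.CHAIN_APPROX_NONE); p=max(cs,key=len)[:,0].astype(float)
p=p[p[:,1]<195]  # free of the cup
w=np.array([onz(c,q,16)[:2] for q in p]); A=np.c_[2*w,np.ones(len(w))]; x=np.linalg.lstsq(A,(w**2).sum(1),rcond=None)[0]; print("circle",x[:2].round(1),"r",np.sqrt(x[2]+x[:2]@x[:2]).round(1))
for n in("sc8","sd8"):
    a=cv2.imread(f"pics/{n}.png"); q=optics.calibration("scene" if n=="sc8" else "side"); u=proj(q,(568,200,14)).astype(int); print(u)
    b=a[u[1]-50:u[1]+30,u[0]-40:u[0]+40]; cv2.imwrite(f"pics/{n}c.png",cv2.resize(b,(400,400),interpolation=cv2.INTER_CUBIC))
cv2.imwrite("pics/c8.png",np.hstack([cv2.imread("pics/sc8c.png"),cv2.imread("pics/sd8c.png")]))
```

```text
wrist plate [567.71202046 213.16252003  16.        ] [552.86411778 122.84698274  16.        ] [575.58685843 281.7323107   16.        ]
circle [552.4 205.4] r 69.5
[286 211]
[258 225]
```

Request:
step_arm(plan=[[0.5,-0.006,0.003,0,0],[0.5,0,0,0.025,0],[0.5,-0.002,0,0.03,0],[0.5,-0.002,0,0.03,0],[0.5,-0.002,0,0.03,0],[0.5,0,0,0.02,0],[0.5,0,0,0.005,0],[0.5,0,0,0,0]])

```text
time: 13.75
eef_pos: [571.2, 187.5, 82.4]
ee_rot: [-0.241, -3.098, 0.018]
force: [-0.9, 0.2, -2.0]
gripper_width: 59.5
```

Run:
```python
from h import *
im,c=wr("w9"); tool([567.5,201,45],82)
a=optics.capture("scene"); b=optics.capture("side"); f=[]
for a,n in((a,"scene"),(b,"side")):
    q=optics.calibration(n); u=proj(q,(568,200,14)).astype(int); print(u)
    f.append(cv2.resize(a[u[1]-40:u[1]+20,u[0]-30:u[0]+30],(400,400),interpolation=cv2.INTER_CUBIC))
cv2.imwrite("pics/c9.png",np.hstack(f))
```

```text
pos [571.3 187.6  82.9] yaw(y) 81.14 w 59.4 F [-0.8  0.3 -1.9] tilt [-0.034 -0.009 -0.999] j6 -1.19
shift [ 4.6 13.2 37.9]  turn -0.9
[286 211]
[258 225]
```

View pics/c9.png

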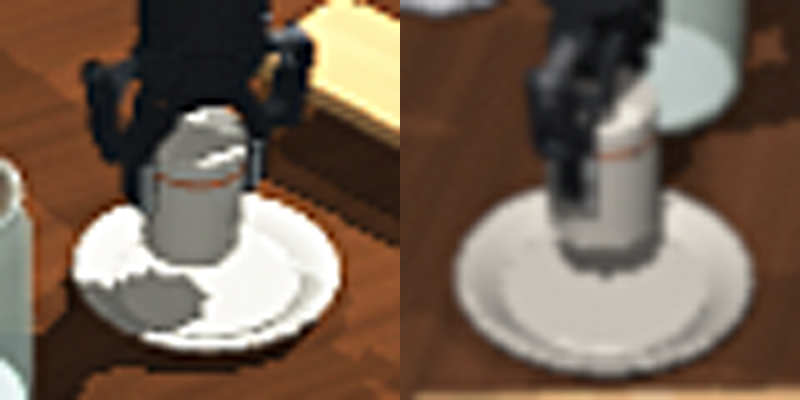

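Cup hangs over the plate (13th picture), 13 mm short in y. Correcting, then lowering gently.

Request:
step_arm(plan=[[0.5,0.004,0.013,0,0],[0.5,0,0,0.01,0],[0.5,0,0,0.008,0],[0.5,0,0,0.004,0],[0.5,0,0,0,0]])

```text
time: 14.4
eef_pos: [572.3, 204.3, 65.5]
ee_rot: [-0.239, -3.11, 0.012]
force: [0.1, 0.2, -1.2]
gripper_width: 59.6
```

Run:
```python
from h import *
tool([567.5,201,45],82)
```

```text
pos [572.3 204.3  65.5] yaw(y) 81.23 w 59.6 F [ 0.1  0.2 -1.2] tilt [-0.023 -0.006 -1.   ] j6 -1.16
shift [ 3.8 -3.8 20.6]  turn -0.8
```

Request:
step_arm(plan=[[0.5,0.003,-0.003,0.004,0],[0.5,0,0,0.006,0],[0.5,0,0,0.004,0],[0.5,0,0,0,0]])

```text
time: 14.8
eef_pos: [567.8, 201.1, 49.9]
ee_rot: [-0.239, -3.109, 0.012]
force: [0.3, 0.4, -1.2]
gripper_width: 59.4
```

Request:
step_arm(plan=[[0.5,0,0,0.0015,0],[0.5,0,0,0,0]])

```text
time: 15.0
eef_pos: [567.8, 201.0, 48.1]
ee_rot: [-0.239, -3.109, 0.012]
force: [-0.0, -0.0, -2.4]
gripper_width: 59.5
```

Request:
step_arm(plan=[[0.5,0,0,0.0015,0],[0.5,0,0,0,0]])

```text
time: 15.2
eef_pos: [568.3, 201.1, 47.0]
ee_rot: [-0.24, -3.11, 0.012]
force: [0.3, -0.6, -2.3]
gripper_width: 59.7
```

Request:
step_arm(plan=[[0.5,0,0,0.0015,0]])

```text
time: 15.3
eef_pos: [568.5, 201.2, 46.6]
ee_rot: [-0.239, -3.11, 0.012]
force: [-4.9, -1.5, 10.4]
gripper_width: 59.4
```

Request:
step_arm(plan=[[0.75,0,0,0,0],[0.9,0,0,0,0],[1,0,0,0,0],[1,0,0,0,0],[1,0,0,-0.01,0],[1,0,0,-0.03,0],[1,0,0,-0.04,0],[1,0,0,-0.04,0],[1,0,0,-0.04,0],[1,0,0,-0.04,0],[1,0,0,0,0]])

```text
time: 16.4
eef_pos: [573.0, 202.3, 258.0]
ee_rot: [-0.239, -3.111, 0.011]
force: [1.1, 0.1, 0.5]
gripper_width: 85.1
```

Run:
```python
from h import *
im,c=wr("w10"); tool([526,-194,235],82)
print("expected cup top",proj(c,(568,201,86)),"plate",proj(c,(568,200,16)))
x=np.hstack([im[60:340,100:400]]); cv2.imwrite("pics/w10c.png",x)
h=cv2.cvtColor(im,cv2.COLOR_BGR2HSV); m=cv2.inRange(h,(0,0,120),(180,70,255)); n,l,st,ce=cv2.connectedComponentsWithStats(m); print([ (s.tolist(),q.round(1).tolist()) for s,q in zip(st[1:],ce[1:]) if s[4]>300])
```

```text
pos [571.8 202.  254.9] yaw(y) 81.2 w 85.4 F [ 0.2 -0.1  0. ] tilt [-0.026 -0.007 -1.   ] j6 -1.17
shift [ -15.9 -398.1   23.7]  turn -0.8
expected cup top [250.02606665 175.05733089] plate [249.82651689 164.46650564]
[([194, 103, 115, 114, 10191], [251.3, 159.8]), ([0, 159, 160, 134, 12759], [83.8, 223.6]), ([383, 344, 55, 40, 1434], [408.6, 367.4]), ([64, 358, 55, 26, 1067], [92.3, 372.4])]
```

View pics/w10c.png

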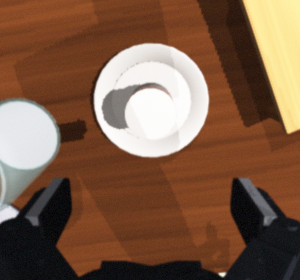

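Cup stands in the middle of the plate: cup top (252,171) and plate (251.5,160) agree with the concentric prediction to about 2 mm. Next the lid.

Request:
step_arm(plan=[[1,-0.0013,-0.025,0,0],[1,-0.0013,-0.034,0,0],[1,-0.0013,-0.034,0,0],[1,-0.0013,-0.034,0,0],[1,-0.0013,-0.034,0,0],[1,-0.0013,-0.034,0,0],[1,-0.0013,-0.034,0,0],[1,-0.0013,-0.034,0,0],[1,-0.0013,-0.034,0,0],[1,-0.0013,-0.034,0,0],[1,-0.0013,-0.034,0,0],[1,-0.0013,-0.025,0,0]])

```text
time: 17.65
eef_pos: [518.2, -195.8, 243.6]
ee_rot: [-0.226, -3.084, 0.008]
force: [0.6, 0.2, -0.5]
gripper_width: 85.3
```

Request:
step_arm(plan=[[1,0,0,0.02,0],[1,0,0,0.02,0],[1,0,0,0,0]])

```text
time: 17.95
eef_pos: [513.5, -199.3, 199.2]
ee_rot: [-0.235, -3.078, 0.006]
force: [0.0, -0.3, -0.8]
gripper_width: 85.4
```

Run:
```python
from h import *
im,c=wr("w11"); tool([527,-193,81],82)
cv2.imwrite("pics/w11c.png",cv2.resize(im[60:330,100:512],(800,524),interpolation=cv2.INTER_CUBIC))
print(proj(c,(527,-193,96)),proj(c,(527,-193,66)),proj(c,(587,6,155)))
```

```text
pos [ 514.1 -199.4  200.6] yaw(y) 81.3 w 85.5 F [-0.5  0.1  0.1] tilt [-0.053 -0.001 -0.999] j6 -1.87
shift [-17.9   9.4 118.8]  turn -0.7
[260.38375499 212.91745084] [259.5853775  203.70649401] [542.94352396 277.01002834]
```

View pics/w11c.png

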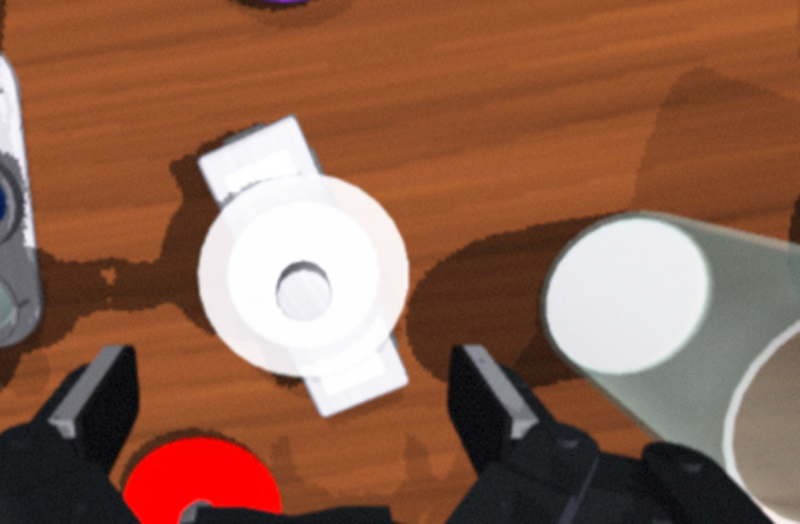

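Knob top at crop (303,291) = (256.0,209.9), flange centre (256.6,201.6), tin corners at crop (198,160), (293,116), (408,380), (325,415). Lid and tin undisturbed. (15 pictures.)

```bash
cat >> h.py <<'E'
def rel(p):
    s=env.state(); return (R.from_rotvec(s["ee_rot"]).as_matrix().T@(np.asarray(p)-s["eef_pos"])).round(1)
E
python3 - <<'E'
from h import *
im,c=ld("w11"); k=.515; f=lambda x,y:(100+x*k,60+y*k)
for n,q,z in [("knob",(303,291),96),("flange",(304,275),66)]: p=onz(c,f(*q),z); print(n,p.round(1),rel(p))
t=np.array([onz(c,f(*q),50)[:2] for q in [(198,160),(293,116),(408,380),(325,415)]]); print(t.round(1),t.mean(0))
v=(t[2]+t[3]-t[0]-t[1])/2; w=(t[1]+t[2]-t[0]-t[3])/2; print(np.hypot(*v),np.degrees(np.arctan2(v[1],v[0])),np.hypot(*w),np.degrees(np.arctan2(w[1],w[0])))
E
```

```text
knob [ 523.5 -196.5   96. ] [-14.2   5.2 104. ]
flange [ 524.3 -195.8   66. ] [-16.5   6.4 133.9]
[[ 457.3 -242.8]
 [ 442.6 -189.3]
 [ 601.7 -145. ]
 [ 617.3 -196.5]] [ 529.734866   -193.39686826]
165.88300944233328 15.855255210464195 54.694517443509916 106.11575433353052
```

Request:
step_arm(plan=[[1,-0.0145,0.0055,0,0],[1,0,0,0.025,0],[1,0,0,0.03,0],[1,0,0,0.025,0],[1,0,0,0.012,0],[1,0,0,0,0]])

```text
time: 18.6
eef_pos: [528.4, -195.6, 111.1]
ee_rot: [-0.231, -3.088, 0.012]
force: [0.3, 0.6, 0.7]
gripper_width: 85.5
```

Run:
```python
from h import *
tool([525.5,-195,82],82)
im,c=wr("w12")
```

```text
pos [ 528.4 -195.6  111.1] yaw(y) 81.46 w 85.5 F [0.3 0.6 0.7] tilt [-0.045 -0.004 -0.999] j6 -1.85
shift [ 1.7  0.5 29.2]  turn -0.5
```

Request:
step_arm(plan=[[1,0.002,0.0005,0.01,0],[1,0,0,0.01,0],[1,0,0,0.006,0],[1,0,0,0,0]])

```text
time: 19.05
eef_pos: [528.4, -196.2, 88.8]
ee_rot: [-0.231, -3.096, 0.016]
force: [-0.7, 0.5, -0.3]
gripper_width: 85.2
```

Run:
```python
from h import *
tool([525.5,-195,82],82)
```

```text
pos [ 528.4 -196.2   88.8] yaw(y) 81.47 w 85.2 F [-0.7  0.5 -0.3] tilt [-0.037 -0.008 -0.999] j6 -1.85
shift [2.8 0.9 6.9]  turn -0.5
```

Request:
step_arm(plan=[[1,0.002,0.001,0.004,0],[1,0,0,0.003,0],[0.6,0,0,0,0],[0.4,0,0,0,0],[0.3,0,0,0,0],[0.1,0,0,0,0],[0.1,0,0,0,0],[0.1,0,0,0,0],[0.1,0,0,0,0]], squeeze=50)

```text
time: 19.95
eef_pos: [527.1, -195.7, 82.6]
ee_rot: [-0.232, -3.099, 0.019]
force: [-0.5, -1.0, -0.2]
gripper_width: 26.5
```

Request:
step_arm(plan=[[0.1,0,0,-0.004,0],[0.1,0,0,-0.006,0],[0.1,0,0,0,0],[0.1,0,0,0,0]])

```text
time: 20.35
eef_pos: [526.5, -194.9, 92.3]
ee_rot: [-0.231, -3.096, 0.017]
force: [-0.2, -0.6, -2.1]
gripper_width: 26.2
```

Run:
```python
from h import *
tool([587,5,240],82); im,c=wr("w13"); b=cv2.imread("pics/w11.png")
a=optics.capture("side")[135:185,260:320]; s=optics.capture("scene")[200:260,160:220]
r=lambda x:cv2.resize(x,(400,300),interpolation=cv2.INTER_CUBIC)
cv2.imwrite("pics/c13.png",np.vstack([np.hstack([r(a),r(s)]),np.hstack([r(im[100:330,100:400]),r(im[60:200,380:512])])]))
```

```text
pos [ 526.5 -194.9   92.3] yaw(y) 81.47 w 26.2 F [-0.2 -0.6 -2.1] tilt [-0.037 -0.008 -0.999] j6 -1.85
shift [ -24.8  204.7 -151.5]  turn -0.5
```

Request:
step_arm(plan=[[0.1,0,0,-0.02,0],[0.1,0,0,-0.03,0],[0.1,0,0,-0.035,0],[0.1,0,0,-0.035,0],[0.1,0,0,-0.03,0],[0.1,0,0,-0.01,0],[0.1,0,0,0,0]])

```text
time: 21.2
eef_pos: [530.6, -192.7, 253.4]
ee_rot: [-0.231, -3.089, 0.012]
force: [-0.2, 0.9, -3.3]
gripper_width: 26.5
```

Run:
```python
from h import *
tool([588,4,240],82)
```

```text
pos [ 530.6 -192.7  253.4] yaw(y) 81.46 w 26.5 F [-0.2  0.9 -3.3] tilt [-0.045 -0.004 -0.999] j6 -1.85
shift [-28.  203.2   9.9]  turn -0.5
```

Request:
step_arm(plan=[[0.1,-0.0035,0.018,0,0],[0.1,-0.0035,0.025,0,0],[0.1,-0.0035,0.028,0,0],[0.1,-0.0035,0.028,0,0],[0.1,-0.0035,0.028,0,0],[0.1,-0.0035,0.028,0,0],[0.1,-0.0035,0.025,0,0],[0.1,-0.0035,0.018,0,0],[0.1,0,0,0,0],[0.1,0,0,0,0]])

```text
time: 22.2
eef_pos: [580.2, 6.5, 223.9]
ee_rot: [-0.232, -3.054, 0.008]
force: [-0.7, -0.1, -1.8]
gripper_width: 26.4
```

Run:
```python
from h import *
tool([588,4,215],82)
```

```text
pos [580.2   6.5 223.9] yaw(y) 81.33 w 26.4 F [-0.7 -0.1 -1.8] tilt [-0.079  0.001 -0.997] j6 -1.5
shift [-8.7 -1.2  8.2]  turn -0.7
```

Request:
step_arm(plan=[[0.1,-0.003,-0.001,0.004,0],[0.1,-0.003,0,0.004,0],[0.1,-0.003,0,0.004,0],[0.1,-0.001,0,0.003,0],[0.1,0,0,0,0]])

```text
time: 22.7
eef_pos: [587.7, 0.5, 203.9]
ee_rot: [-0.238, -3.049, 0.009]
force: [-0.5, -0.3, -1.7]
gripper_width: 26.4
```

Run:
```python
from h import *
tool([588,4,200],82); im,c=wr("w14")
a=optics.capture("side"); s=optics.capture("scene"); cv2.imwrite("pics/sd14.png",a); cv2.imwrite("pics/sc14.png",s)
D=optics.calibration("side");S=optics.calibration("scene"); u=proj(D,(588,4,160)).astype(int); v=proj(S,(588,4,160)).astype(int); print(u,v)
r=lambda x,w,h:cv2.resize(x,(w,h),interpolation=cv2.INTER_CUBIC)
A=r(a[u[1]-25:u[1]+20,u[0]-30:u[0]+30],400,300);B=r(s[v[1]-25:v[1]+20,v[0]-30:v[0]+30],400,300)
W=r(im[100:325,50:450],800,300) if 0 else r(im[120:320,120:380],390,300)
cv2.imwrite("pics/c14.png",np.vstack([np.hstack([A,B]),np.hstack([W,np.zeros((300,410,3),np.uint8)])]))
```

```text
pos [5.877e+02 5.000e-01 2.039e+02] yaw(y) 81.1 w 26.4 F [-0.5 -0.3 -1.7] tilt [-0.083  0.001 -0.997] j6 -1.5
shift [-0.   3.5  3.8]  turn -0.9
[265 162] [244 198]
```

View pics/c14.png

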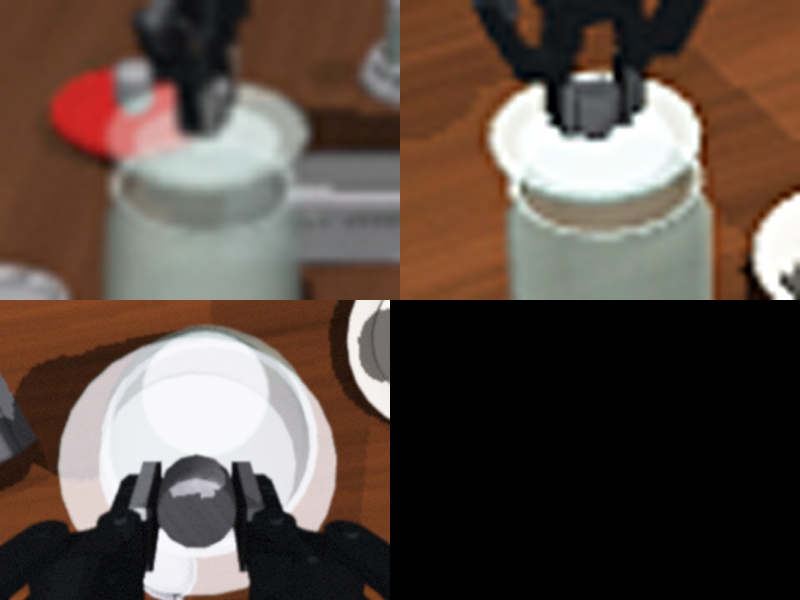

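Last allowed picture: side half has flange centre (207) against rim (202); scene half has flange 595 against rim/body 607; wrist has flange (198,462) against rim ellipse (209,444). The lid needs about 5 mm towards +y.

Run:
```python
from h import *
np.set_printoptions(precision=1,suppress=True)
D=optics.calibration("side");S=optics.calibration("scene"); im,c=ld("w14")
d=lambda x,y:(x*.15+235-.4,y*.15+137-.4); s=lambda x,y:((x-400)*.15+214-.4,y*.15+173-.4); w=lambda x,y:(x/1.5+120,(y-300)/1.5+120)
zl=187
print("side  lid",onz(D,d(207,134),zl),"jar",onz(D,d(202,195),155))
print("scene lid",onz(S,s(595,134),zl),"jar",onz(S,s(606,193),155))
print("tri   lid",tri([(D,d(207,134)),(S,s(595,134))]),"jar",tri([(D,d(202,195)),(S,s(606,193))]))
a=onz(c,w(198,462),zl);b=onz(c,w(209,444),155); k=onz(c,w(197,500),zl+30); print("wrist lid",a,rel(a),"knob",k,rel(k),"jar",b,rel(b))
for q in [(100,444),(318,444),(209,335),(209,552)]: print(onz(c,w(*q),155))
```

```text
side  lid [588.3   3.7 187. ] jar [587.5  17.2 155. ]
scene lid [587.2   0.1 187. ] jar [598.3  -0.3 155. ]
tri   lid [588.    0.7 186.3] jar [589.7   4.4 147.3]
wrist lid [580.8   2.3 187. ] [ 5.9  0.5 18.4] knob [583.    1.8 217. ] [  6.1   0.  -11.7] jar [584.    6.9 155. ] [ 0.9  5.9 50. ]
[576.1 -44.8 155. ]
[591.8  58.2 155. ]
[533.2  14.4 155. ]
[640.5  -1.6 155. ]
```

Request:
step_arm(plan=[[0.1,-0.0015,0.003,0,0],[0.1,-0.0015,0.002,0.003,0],[0.1,0,0,0.004,0],[0.1,0,0,0.003,0],[0.1,0,0,0,0]])

```text
time: 23.35
eef_pos: [591.7, 6.1, 194.8]
ee_rot: [-0.237, -3.053, 0.009]
force: [-0.2, -0.3, -2.2]
gripper_width: 26.5
```

Run:
```python
from h import *
tool([589.5,5,180],82)
```

```text
pos [591.7   6.1 194.8] yaw(y) 81.16 w 26.5 F [-0.2 -0.3 -2.2] tilt [-0.08   0.001 -0.997] j6 -1.49
shift [ 0.8 -1.2 15. ]  turn -0.8
```

Request:
step_arm(plan=[[0.1,0,-0.001,0.002,0],[0.1,0,0,0.002,0],[0.1,0,0,0.002,0],[0.1,0,0,0,0]])

```text
time: 23.75
eef_pos: [590.8, 4.9, 188.1]
ee_rot: [-0.237, -3.052, 0.009]
force: [0.2, 0.1, -1.2]
gripper_width: 26.6
```

Request:
step_arm(plan=[[0.1,0,0,0.002,0],[0.1,0,0,0.0015,0]])

```text
time: 23.95
eef_pos: [590.6, 4.9, 184.7]
ee_rot: [-0.237, -3.053, 0.009]
force: [-0.1, -0.3, -1.6]
gripper_width: 26.4
```

Request:
step_arm(plan=[[0.1,0,0,0.0015,0],[0.1,0,0,0,0]])

```text
time: 24.15
eef_pos: [590.4, 4.9, 182.8]
ee_rot: [-0.237, -3.052, 0.009]
force: [-0.3, -0.1, -2.2]
gripper_width: 26.1
```

Request:
step_arm(plan=[[0.1,0,0,0.0015,0],[0.1,0,0,0,0]])

```text
time: 24.35
eef_pos: [590.3, 4.9, 181.2]
ee_rot: [-0.237, -3.052, 0.009]
force: [-0.0, 0.5, -1.9]
gripper_width: 26.8
```

Request:
step_arm(plan=[[0.1,0,0,0.001,0],[0.1,0,0,0,0]])

```text
time: 24.55
eef_pos: [590.2, 4.9, 180.2]
ee_rot: [-0.237, -3.053, 0.009]
force: [0.0, -0.2, -1.5]
gripper_width: 26.5
```

Request:
step_arm(plan=[[0.1,0,0,0.001,0],[0.1,0,0,0,0]])

```text
time: 24.75
eef_pos: [590.4, 4.9, 179.5]
ee_rot: [-0.237, -3.053, 0.009]
force: [-0.0, 0.4, -1.8]
gripper_width: 26.4
```

Request:
step_arm(plan=[[0.1,0,0,0.001,0],[0.1,0,0,0,0]])

```text
time: 24.95
eef_pos: [590.5, 4.9, 179.3]
ee_rot: [-0.237, -3.054, 0.009]
force: [-1.6, 0.2, 0.0]
gripper_width: 26.5
```

Request:
step_arm(plan=[[0.1,0,0,0.001,0],[0.1,0,0,0,0]])

```text
time: 25.15
eef_pos: [590.5, 4.9, 179.1]
ee_rot: [-0.237, -3.054, 0.009]
force: [-1.3, 0.3, 0.2]
gripper_width: 26.8
```

Run:
```python
from h import *
im,c=wr("w15"); tool([590,5,177],82)
```

```text
pos [590.5   4.9 179.1] yaw(y) 81.16 w 26.5 F [-1.4 -0.6  0.7] tilt [-0.078  0.    -0.997] j6 -1.49
shift [0.4 0.1 2.1]  turn -0.8
```

Contact at TCP 179, which fits the flange's low edge on the rim (plug already inside). Pressing lightly, then releasing.

Request:
step_arm(plan=[[0.1,0,0,0.0015,0]])

```text
time: 25.3
eef_pos: [590.7, 4.9, 178.3]
ee_rot: [-0.237, -3.055, 0.009]
force: [-2.7, 0.5, 5.3]
gripper_width: 26.5
```

Request:
step_arm(plan=[[0.1,0,0,0.0015,0]])

```text
time: 25.4
eef_pos: [591.3, 4.9, 178.1]
ee_rot: [-0.237, -3.057, 0.008]
force: [-2.6, 0.3, 5.7]
gripper_width: 26.3
```

Request:
step_arm(plan=[[0.35,0,0,0,0],[0.45,0,0,0,0],[0.7,0,0,0,0],[1,0,0,0,0],[1,0,0,0,0],[1,0,0,-0.01,0],[1,0,0,-0.025,0],[1,0,0,-0.03,0],[1,0,0,-0.03,0],[1,0,0,-0.02,0],[1,0,0,0,0]])

```text
time: 26.5
eef_pos: [600.1, 4.8, 297.4]
ee_rot: [-0.237, -3.056, 0.009]
force: [1.3, 0.1, 0.0]
gripper_width: 85.5
```

Run:
```python
from h import *
im,c=wr("w16"); tool([530,-193.5,200],105.5)
a=optics.capture("side"); s=optics.capture("scene"); cv2.imwrite("pics/sd16.png",a); cv2.imwrite("pics/sc16.png",s)
# differences vs start: where do the lid knob (grey, dark) appear
for n,p in [("flange",(589,5,161)),("knob",(589,5,191))]:
  for q,nm in [(c,"w"),(optics.calibration("side"),"side"),(optics.calibration("scene"),"scene")]: print(n,nm,proj(q,p).round(1))
# circle fit: find ellipses in wrist
g=cv2.GaussianBlur(cv2.cvtColor(im,cv2.COLOR_BGR2GRAY),(3,3),0)
for r0,r1,z in[(35,90,161),(10,30,191)]:
  C=cv2.HoughCircles(g,cv2.HOUGH_GRADIENT,1,30,param1=80,param2=20,minRadius=r0,maxRadius=r1)
  if C is not None:
    for x in C[0][:6]: print(x,onz(c,x[:2],z).round(1),"r mm",(x[2]*(c["xyz"][2]-z)/271.8).round(1))
```

```text
pos [599.5   4.9 295.7] yaw(y) 81.15 w 85.6 F [-0.7  0.  -0.5] tilt [-0.078  0.    -0.997] j6 -1.49
shift [  30.4 -205.6  100.8]  turn -24.3
flange w [250.6 183.6]
flange side [265.2 162.8]
flange scene [244.6 198.5]
knob w [250.2 189.8]
knob side [265.4 155.9]
knob scene [244.3 191.6]
[250.5 182.5  53.5] [587.8   5.1 161. ] r mm 53.9
[385.5 132.5  59.1] [558.6 143.5 161. ] r mm 59.5
[ 75.5 213.5  77.3] [ 592.8 -183.2  161. ] r mm 77.9
[94.5  1.5 37.8] [ 403.1 -108.   161. ] r mm 38.1
[ 81.5 263.5  38.5] [ 649.5 -193.5  161. ] r mm 38.8
[163.5 265.5  81.7] [ 665.3 -104.   161. ] r mm 82.3
[406.5 134.5  26. ] [560.8 147.5 191. ] r mm 23.3
[234.5 246.5  29.4] [641.9 -18.5 191. ] r mm 26.4
[264.5 193.5  29.4] [594.4  17.5 191. ] r mm 26.4
[376.5 132.5  19.3] [555.1 121.8 191. ] r mm 17.3
[123.5 168.5  24.9] [ 552.1 -105.5  191. ] r mm 22.3
[234.5 200.5  21.3] [596.8 -10.9 191. ] r mm 19.1
```

Run:
```python
from h import *
t=np.linspace(0,2*np.pi,90)
for n,f0,f1,arm in [("side","side0","sd16",0),("scene","scene0","sc16",0)]:
    q=optics.calibration(n); a=cv2.imread(f"pics/{f0}.png").astype(int); b=cv2.imread(f"pics/{f1}.png").astype(int)
    pts=np.array([proj(q,(588.5+r*np.cos(x),5+r*np.sin(x),z)) for x in t for r,z in((56,155),(56,161),(14,191))])
    print(n,"pred bbox flange+knob",pts.min(0).round(1),pts.max(0).round(1))
    u=proj(q,(588.5,5,165)).astype(int); r=(slice(u[1]-35,u[1]+40),slice(u[0]-35,u[0]+35))
    d=(abs(a[r]-b[r]).sum(2)>25).astype(np.uint8)
    for i in range(0,75): print(u[1]-35+i,''.join('#' if x else '.' for x in d[i]))
im=cv2.imread("pics/sd16.png")
```

```text
side pred bbox flange+knob [250.5 154. ] [280.2 172.2]
126 .....................##########........................############...
127 .....................##########........................############...
128 ........................#######........................############...
129 ........................#######........................###########....
130 .........................#######.......................############...
131 .........................#######.......................###########....
132 .........................#######.......................###########....
133 .........................#######.......................###########....
134 .........................#######.......................############...
135 .........................#######.......................###########....
136 ...........................#####.......................############...
137 ..............................#........................###########....
138 .......................................................###########....
139 .......................................................###########
[... 9560 characters left out ...]
...............##########
228 ...................................................###################
229 ....................................................##################
230 ....................................................##################
231 .....................................................#################
232 ........................................................##############
233 .........................................................#############
234 ..........................................................############
235 .....##...................................................############
236 ....##......................................................##########
```

Lid seating check: the changed region's extents (side cols 249–282, bottom row 171; scene cols 228–261, bottom row 209) match a seated lid (250–280 / 172; 229–260 / 209). Now the tin.

Request:
step_arm(plan=[[1,0.004,-0.018,0,0],[1,0.004,-0.027,0,0],[1,0.004,-0.03,0,0],[1,0.004,-0.03,0,0],[1,0.004,-0.03,0,0],[1,0.004,-0.03,0,0],[1,0.003,-0.025,0,0],[1,0.003,-0.016,0,0],[1,0,0,0,-8],[1,0,0,0,-8],[1,0,0,0,-8],[1,0,0,0,0]])

```text
time: 27.85
eef_pos: [518.5, -207.9, 272.9]
ee_rot: [0.414, -2.991, -0.042]
force: [-0.1, 0.3, 1.0]
gripper_width: 85.1
```

Run:
```python
from h import *
tool([530,-193.5,100],105.5); im,c=wr("w17")
# tin top: bright grey low saturation region
h=cv2.cvtColor(im,cv2.COLOR_BGR2HSV); m=cv2.inRange(h,(0,0,130),(180,60,255)); m=cv2.morphologyEx(m,cv2.MORPH_OPEN,np.ones((3,3)))
n,l,st,ce=cv2.connectedComponentsWithStats(m)
for i in range(1,n):
    if st[i,4]>800:
        cs,_=cv2.findContours((l==i).astype(np.uint8),cv2.RETR_EXTERNAL,cv2.CHAIN_APPROX_NONE); r=cv2.minAreaRect(cs[0]); b=cv2.boxPoints(r)
        w=np.array([onz(c,q,50)[:2] for q in b]); print(st[i],w.mean(0).round(1),[(np.hypot(*(w[(j+1)%4]-w[j])).round(1),np.degrees(np.arctan2(*(w[(j+1)%4]-w[j])[::-1])).round(1)) for j in range(2)])
```

```text
pos [ 518.5 -207.9  272.9] yaw(y) 105.61 w 85.1 F [-0.1  0.3  1. ] tilt [-0.124  0.011 -0.992] j6 -2.3
shift [-34.9   3.1 170.3]  turn 0.1
[  92   39   76  125 3581] [ 452.9 -374.6] [(np.float64(155.8), np.float64(169.4)), (np.float64(58.3), np.float64(85.8))]
[ 229  133   44  123 5216] [ 529.7 -194.3] [(np.float64(56.3), np.float64(105.7)), (np.float64(169.8), np.float64(16.4))]
[ 339  225   54   49 1380] [549.8  -6.9] [(np.float64(46.4), np.float64(160.5)), (np.float64(95.0), np.float64(68.6))]
[ 396  229  116   88 3884] [547.5 129.5] [(np.float64(126.5), np.float64(-175.7)), (np.float64(169.4), np.float64(88.4))]
[ 65 359  54  25 994] [ 848.4 -352.3] [(np.float64(76.5), np.float64(103.4)), (np.float64(41.6), np.float64(10.8))]
```

Tin measured at (529.7,-194.3), angle 16°, size matches. The tool has picked up a pitch of 0.12 rad from fast sideways moves, so I'll go slower sideways and see whether descending brings it back.

Request:
step_arm(plan=[[1,0,0,0.04,0],[1,0,0,0.048,0],[1,0,0,0.048,0],[1,0,0,0,0],[1,0,0,0,0]])

```text
time: 28.4
eef_pos: [500.2, -207.6, 134.6]
ee_rot: [0.389, -2.995, -0.039]
force: [-0.1, -0.4, 1.5]
gripper_width: 85.3
```

Run:
```python
from h import *
tool([529.7,-194.3,26],106)
```

```text
pos [ 500.2 -207.6  134.6] yaw(y) 104.66 w 85.3 F [-0.1 -0.4  1.5] tilt [-0.123  0.01  -0.992] j6 -2.28
shift [-44.3   1.  104.2]  turn -1.3
```

Request:
step_arm(plan=[[1,0.045,0,0,0],[1,0.045,0,0,0],[1,0,0,0,0],[1,0,0,0,0]])

```text
time: 28.8
eef_pos: [416.2, -234.0, 154.0]
ee_rot: [0.386, -3.004, -0.027]
force: [0.9, 0.3, 0.9]
gripper_width: 85.1
```

Request:
step_arm(plan=[[1,-0.01,0,0,0],[1,-0.01,0,0,0],[1,-0.01,0,0,0],[1,-0.01,0,0,0],[1,-0.01,0,0,0],[1,-0.01,0,0,0],[1,-0.01,0,0,0],[1,-0.01,0,0,0],[1,-0.01,0,0,0]])

```text
time: 29.7
eef_pos: [515.6, -209.2, 147.2]
ee_rot: [0.39, -3.009, -0.021]
force: [-0.1, 0.8, 0.7]
gripper_width: 85.3
```

Run:
```python
from h import *
tool([529.7,-194.3,26],106)
```

```text
pos [ 515.6 -209.2  147.2] yaw(y) 104.68 w 85.3 F [-0.1  0.8  0.7] tilt [-0.109 -0.    -0.994] j6 -2.27
shift [-30.1   7.5 118.9]  turn -1.3
```

Fast inward plus slow outward reduces the pitch; I'll repeat that.

Request:
step_arm(plan=[[1,0.05,0,0,0],[1,0.05,0,0,0],[1,0,0,0,0],[1,-0.012,0,0.001,0],[1,-0.012,0,0.001,0],[1,-0.012,0,0.001,0],[1,-0.012,0,0.001,0],[1,-0.012,0,0.001,0],[1,-0.012,0,0.001,0],[1,-0.012,0,0.001,0],[1,-0.006,0,0,0]])

```text
time: 30.8
eef_pos: [516.5, -207.5, 135.3]
ee_rot: [0.399, -3.003, -0.027]
force: [-0.8, -0.2, -0.5]
gripper_width: 85.2
```

Request:
step_arm(plan=[[1,0.05,0,0,0],[1,0.05,0,0,0],[1,0,0,0,0],[1,-0.012,0,0.001,0],[1,-0.012,0,0.001,0],[1,-0.012,0,0.001,0],[1,-0.012,0,0.001,0],[1,-0.012,0,0.001,0],[1,-0.012,0,0.001,0],[1,-0.012,0,0.001,0],[1,-0.006,0,0,0]])

```text
time: 31.9
eef_pos: [516.5, -206.0, 124.4]
ee_rot: [0.409, -2.998, -0.031]
force: [0.0, -1.5, -0.4]
gripper_width: 85.4
```

Run:
```python
from h import *
tool([529.7,-194.3,26],106)
```

```text
pos [ 516.5 -206.   124.4] yaw(y) 105.43 w 85.4 F [ 0.  -1.5 -0.4] tilt [-0.117  0.005 -0.993] j6 -2.28
shift [-26.7   4.3  96.2]  turn -0.6
```

No gain; the pitch itself does no harm (only its change between grip and release matters), so I'll go on with slower moves.

Request:
step_arm(plan=[[1,-0.012,0.002,0,-0.5],[1,-0.012,0.002,0,0],[1,0,0,0.015,0],[1,0,0,0.015,0],[1,0,0,0.015,0],[1,0,0,0.008,0],[1,0,0,0,0]])

```text
time: 32.6
eef_pos: [532.2, -193.8, 62.5]
ee_rot: [0.423, -2.993, -0.035]
force: [-0.1, 0.0, 0.7]
gripper_width: 85.8
```

Run:
```python
from h import *
tool([529.7,-194.3,26],106)
```

```text
pos [ 532.2 -193.8   62.5] yaw(y) 105.97 w 85.8 F [-0.1  0.   0.7] tilt [-0.121  0.006 -0.993] j6 -2.25
shift [-1.7 -1.2 36.6]  turn -0.0
```

Request:
step_arm(plan=[[1,-0.002,-0.001,0.012,0],[1,0,0,0.012,0],[1,0,0,0.008,0],[1,0,0,0.002,0],[1,0,0,0,0]])

```text
time: 33.1
eef_pos: [529.6, -194.5, 25.4]
ee_rot: [0.421, -2.993, -0.035]
force: [1.0, 0.6, -0.1]
gripper_width: 85.5
```

Run:
```python
from h import *
tool([529.7,-194.3,26],106)
```

```text
pos [ 529.6 -194.5   25.4] yaw(y) 105.9 w 85.5 F [ 1.   0.6 -0.1] tilt [-0.121  0.006 -0.993] j6 -2.25
shift [-0.1  0.2 -0.6]  turn -0.1
```

Request:
step_arm(plan=[[0.8,0,0,0,0],[0.7,0,0,0,0],[0.5,0,0,0,0],[0.5,0,0,0,0],[0.5,0,0,0,0],[0.5,0,0,0,0]], squeeze=70)

```text
time: 33.7
eef_pos: [530.7, -194.8, 26.8]
ee_rot: [0.422, -2.995, -0.032]
force: [0.4, 0.3, -1.1]
gripper_width: 57.3
```

Request:
step_arm(plan=[[0.5,0,0,-0.008,0],[0.5,0,0,-0.015,0],[0.5,0,0,-0.015,0],[0.5,0,0,-0.015,0],[0.5,0,0,0,0]])

```text
time: 34.2
eef_pos: [537.4, -195.0, 83.9]
ee_rot: [0.422, -2.995, -0.033]
force: [0.6, -0.3, -2.3]
gripper_width: 57.2
```

Run:
```python
from h import *
tool([470,-60,250],106)
S=optics.calibration("scene");D=optics.calibration("side")
for q,n in((S,"scene0"),(D,"side0")):
    a=cv2.imread(f"pics/{n}.png"); h=cv2.cvtColor(a,cv2.COLOR_BGR2HSV); m=cv2.inRange(h,(10,60,150),(28,160,255)); u=proj(q,(518,387,60)).astype(int)
    M=np.zeros_like(m); M[u[1]-25:u[1]+25,u[0]-45:u[0]+45]=m[u[1]-25:u[1]+25,u[0]-45:u[0]+45]
    k,l,st,ce=cv2.connectedComponentsWithStats(M); i=1+np.argmax(st[1:,4]); print(n,st[i])
    ys,xs=np.nonzero(l==i); w=np.array([onz(q,(x,y),60)[:2] for x,y in zip(xs,ys)]).astype(np.float32); r=cv2.minAreaRect(w); print(r, w.mean(0))
```

```text
pos [ 537.4 -195.    83.9] yaw(y) 105.92 w 57.2 F [ 0.6 -0.3 -2.3] tilt [-0.118  0.005 -0.993] j6 -2.25
shift [  45.6  154.4 -156.2]  turn -0.1
scene0 [293 170  51  28 604]
((517.8831176757812, 385.52374267578125), (204.63629150390625, 101.29655456542969), 15.449670791625977) [518.3707  384.93286]
side0 [ 230  244   63   24 1425]
((515.062744140625, 393.39068603515625), (198.08111572265625, 107.0533676147461), 15.523064613342285) [516.37494 395.13626]
```

Request:
step_arm(plan=[[0.5,0,0,-0.02,0],[0.5,0,0,-0.025,0],[0.5,0,0,-0.025,0],[0.5,0,0,-0.025,0],[0.5,0,0,-0.025,0],[0.5,0,0,-0.025,0],[0.5,0,0,-0.025,0],[0.5,0,0,-0.01,0],[0.5,0,0,0,0]])

```text
time: 35.1
eef_pos: [557.8, -195.1, 270.0]
ee_rot: [0.422, -2.994, -0.034]
force: [-0.3, 0.2, -2.2]
gripper_width: 57.5
```

Run:
```python
from h import *
tool([517.5,387,270],105.5)
```

```text
pos [ 557.8 -195.1  270. ] yaw(y) 105.92 w 57.5 F [-0.3  0.2 -2.2] tilt [-0.119  0.006 -0.993] j6 -2.25
shift [-122.7  570.4    8.3]  turn 0.4
```

Request:
step_arm(plan=[[0.5,-0.0044,0.015,-0.001,0],[0.5,-0.0044,0.02,-0.001,0],[0.5,-0.0044,0.02,-0.001,0],[0.5,-0.0044,0.02,-0.001,0],[0.5,-0.0044,0.02,-0.001,0],[0.5,-0.0044,0.02,-0.001,0],[0.5,-0.0044,0.02,-0.001,0],[0.5,-0.0044,0.02,-0.001,0],[0.5,-0.0044,0.02,-0.001,0],[0.5,-0.0044,0.02,-0.001,0],[0.5,-0.0044,0.02,-0.001,0],[0.5,-0.0044,0.02,-0.001,0]])

```text
time: 36.3
eef_pos: [532.5, 62.6, 262.5]
ee_rot: [0.415, -2.959, -0.057]
force: [0.6, -0.1, -2.3]
gripper_width: 57.3
```

Run:
```python
from h import *
tool([517.5,387,270],105.5)
```

```text
pos [532.5  62.6 262.5] yaw(y) 105.73 w 57.3 F [ 0.6 -0.1 -2.3] tilt [-0.156  0.016 -0.988] j6 -1.84
shift [-7.440e+01  3.162e+02  2.000e-01]  turn 0.2
```

Request:
step_arm(plan=[[0.5,-0.0035,0.015,0,0],[0.5,-0.0035,0.015,0,0],[0.5,-0.0035,0.015,0,0],[0.5,-0.0035,0.015,0,0],[0.5,-0.0035,0.015,0,0],[0.5,-0.0035,0.015,0,0],[0.5,-0.0035,0.015,0,0],[0.5,-0.0035,0.015,0,0],[0.5,-0.0035,0.015,0,0],[0.5,-0.0035,0.015,0,0],[0.5,-0.0035,0.015,0,0],[0.5,-0.0035,0.015,0,0]])

```text
time: 37.5
eef_pos: [519.8, 263.4, 262.6]
ee_rot: [0.415, -2.952, -0.057]
force: [0.4, -0.5, -3.2]
gripper_width: 57.1
```

Run:
```python
from h import *
tool([517.5,387,200],105.5)
```

```text
pos [519.8 263.4 262.6] yaw(y) 105.75 w 57.1 F [ 0.4 -0.5 -3.2] tilt [-0.163  0.016 -0.986] j6 -1.51
shift [-41.6 115.7  64. ]  turn 0.3
```

Request:
step_arm(plan=[[0.5,-0.0031,0.0115,0,0],[0.5,-0.0031,0.0115,0,0],[0.5,-0.0031,0.0115,0,0],[0.5,-0.0031,0.0115,0,0],[0.5,-0.0031,0.0115,0,0],[0.5,-0.0031,0.0115,0,0],[0.5,-0.0031,0.0115,0,0],[0.5,-0.0031,0.0115,0,0],[0.5,-0.0031,0.0115,0,0],[0.5,-0.002,0.006,0,0],[0.5,0,0,0,0]])

```text
time: 38.6
eef_pos: [518.1, 388.8, 264.2]
ee_rot: [0.418, -2.951, -0.056]
force: [-0.1, -0.6, -3.2]
gripper_width: 57.1
```

Run:
```python
from h import *
tool([517.5,387,140],105.5); im,c=wr("w18")
h=cv2.cvtColor(im,cv2.COLOR_BGR2HSV); m=cv2.inRange(h,(10,60,150),(28,170,255)); k,l,st,ce=cv2.connectedComponentsWithStats(m)
for i in range(1,k):
    if st[i,4]>400:
        ys,xs=np.nonzero(l==i); w=np.array([onz(c,(x,y),60)[:2] for x,y in zip(xs,ys)]).astype(np.float32); print(st[i],cv2.minAreaRect(w))
print([proj(c,(517.5+a*np.cos(.27)-b*np.sin(.27),387+a*np.sin(.27)+b*np.cos(.27),60)).round(0) for a,b in((-100,-47),(-100,47),(100,47),(100,-47))])
```

```text
pos [518.1 388.8 264.2] yaw(y) 105.84 w 57.1 F [-0.1 -0.6 -3.2] tilt [-0.164  0.015 -0.986] j6 -1.34
shift [-17.9  -9.  122.5]  turn 0.3
[array([201., 113.]), array([278., 114.]), array([274., 267.]), array([204., 268.])]
```

Run:
```python
from h import *
im,c=ld("w18"); h=cv2.cvtColor(im,cv2.COLOR_BGR2HSV)
for r in (105,115,125,140): print(r,[tuple(int(t) for t in h[r,x]) for x in range(185,300,8)])
print([tuple(int(t) for t in h[r,240]) for r in range(90,150,5)])
m=cv2.inRange(h,(15,40,190),(35,165,255)); k,l,st,ce=cv2.connectedComponentsWithStats(m); i=1+np.argmax(st[1:,4]); print(st[i])
for r in range(st[i][1],st[i][1]+st[i][3],5):
    x=np.nonzero(l[r]==i)[0]
    if len(x): a,b=onz(c,(x[0],r),60),onz(c,(x[-1],r),60); print(r,x[0],x[-1],a[:2].round(1),b[:2].round(1),((a+b)/2)[:2].round(1),np.hypot(*(b-a)[:2]).round(1))
```

```text
105 [(120, 13, 120), (123, 10, 225), (123, 10, 226), (131, 16, 224), (123, 11, 222), (120, 10, 227), (117, 12, 219), (120, 14, 222), (125, 15, 217), (120, 10, 227), (125, 13, 224), (128, 14, 220), (125, 13, 222), (127, 10, 222), (126, 16, 224)]
115 [(128, 18, 113), (128, 13, 228), (123, 13, 223), (113, 4, 245), (120, 4, 247), (113, 4, 245), (120, 4, 246), (110, 3, 247), (114, 5, 245), (120, 4, 244), (120, 4, 245), (114, 5, 245), (128, 4, 243), (120, 4, 241), (120, 10, 225)]
125 [(120, 13, 100), (125, 12, 228), (126, 11, 224), (113, 4, 243), (113, 4, 249), (110, 3, 247), (120, 3, 249), (110, 3, 249), (120, 2, 247), (120, 3, 247), (113, 4, 249), (110, 3, 250), (110, 3, 249), (120, 3, 247), (125, 14, 224)]
140 [(145, 19, 79), (126, 11, 227), (125, 14, 224), (120, 5, 239), (113, 4, 248), (110, 3, 247), (110, 3, 248), (120, 3, 249), (120, 3, 247), (110, 3, 246), (120, 3, 248), (105, 4, 249), (120, 3, 249), (114, 5, 247), (120, 10, 220)]
[(128, 17, 226), (123, 13, 222), (125, 14, 222), (123, 13, 220), (125, 13, 223), (110, 3, 247), (110, 3, 250), (113, 4, 250), (120, 3, 249), (110, 3, 249), (120, 2, 249), (110, 3, 249)]
[508 244   4   1   4]
244 508 511 [486.8 769.9] [485.7 774.3] [486.3 772.1] 4.5
```

The riser is hidden under the tin in this view, so I'll use scene+side (corrected for visible side faces): (516.5,388) at 15.5°.

Request:
step_arm(plan=[[0.5,-0.0018,-0.0009,0.012,0],[0.5,-0.0018,-0.0009,0.012,0],[0.5,-0.0018,-0.0009,0.012,0],[0.5,-0.0018,-0.0009,0.012,0],[0.5,-0.0018,-0.0009,0.012,0],[0.5,-0.0018,-0.0009,0.012,0],[0.5,-0.0018,-0.0009,0.012,0],[0.5,-0.0018,-0.0009,0.012,0],[0.5,-0.0018,-0.0009,0.012,0],[0.5,-0.0018,-0.0009,0.012,0.3],[0.5,0,0,0,0]])

```text
time: 39.75
eef_pos: [516.8, 383.3, 128.6]
ee_rot: [0.404, -2.948, -0.051]
force: [-1.1, -0.7, -2.6]
gripper_width: 57.0
```

Run:
```python
from h import *
tool([517.5,387.5,90],105.5)
for n in("scene","side"): cv2.imwrite(f"pics/{n}19.png",optics.capture(n))
```

```text
pos [516.8 383.3 128.6] yaw(y) 105.35 w 57.0 F [-1.1 -0.7 -2.6] tilt [-0.168  0.011 -0.986] j6 -1.36
shift [-7.9  1.7 38. ]  turn -0.1
```

Request:
step_arm(plan=[[0.5,-0.0015,0.0005,0.006,0],[0.5,-0.0015,0.0005,0.006,0],[0.5,-0.0015,0.0005,0.006,0],[0.5,-0.0015,0,0.006,0],[0.5,0,0,0.003,0],[0.5,0,0,0,0]])

```text
time: 40.45
eef_pos: [520.5, 388.9, 104.1]
ee_rot: [0.406, -2.956, -0.057]
force: [0.0, 0.0, -3.2]
gripper_width: 57.3
```

Run:
```python
from h import *
tool([517.5,387.5,90],105.5)
for n in("scene","side"):
    q=optics.calibration(n); a=optics.capture(n); cv2.imwrite(f"pics/{n}20.png",a); h=cv2.cvtColor(a,cv2.COLOR_BGR2HSV)
    for p in((516.5,388,60),): print(n,proj(q,p).round(1))
    u=proj(q,(516.5,388,75)).astype(int); 
    m=cv2.inRange(h,(0,0,90),(180,50,255)); y=cv2.inRange(h,(10,60,120),(28,175,255))
    for r in range(u[1]-26,u[1]+26,2 if n=="side" else 2): print(r,''.join('T' if m[r,x] else 'y' if y[r,x] else '.' for x in range(u[0]-45,u[0]+45)))
```

```text
pos [520.5 388.9 104.1] yaw(y) 105.4 w 57.3 F [ 0.   0.  -3.2] tilt [-0.161  0.016 -0.987] j6 -1.36
shift [ 1.1 -1.4 14.4]  turn -0.1
scene [318.1 182.7]
153 yyy.yyyyyyyy.yyyyyyyyyyyyyyy...yyyyyyyyyy.y....................y.y...TTTTTTTTTTTT.........
155 yyyyyyyyyyyyyyyyyyyyy.yyyyyyyyyy.yyyyyyy.y.y..................y......TTTTTTTTTTTTTy.......
157 yyy.yyyyyyyyyyyyyyyyyyyyyyyy.yyyy.yy.yyyy.y......................y...TTTTTTTTTTTTTy..y....
159 yyyyyy...yyyyyyyyyyyy.yyyyyyy.yyy.............................yy.y..TTTTTTTTTTTTTT.......y
161 y..yyyyyyyyyyyy..yyyyyyyyyyyy....yTTTTT.............................TTTTTTTTTTTTTy.......y
163 yyyyyyyyyyyyyyyyyyyyyyyyyyy...TTTTTTTT.......................yTT...TTTTTTTTTTTTT........yy
165 yyyyyyyyyyyyyyyyyyyy.yyyyy..TTTTTTTTT.......TTT..........y.y......TTTTTTTTTTTTTTT..yyyyyyy
167 yyyyyyyyyyyyy.yyyyyyyy.yy...T.TTTTTTT....................yy.yyy.....TTTTTTTTTTTT..yyyyyyy.
169 yyyyyyyyyyyyyyyyyy.y.yy.y...TT....TTT......TT..TTTTTT..y.............................yy.yy
171 yyyyyyyyyyyy.yyyyyyyyyy.y.yyTTTTT.............TTTTTTTTTTTTT..........................yy
[... 3312 characters left out ...]
yyyyyyyyyyyyyyyyyyyyyyyy...........
262 ..............yyyyyyyyyyyyyyyyyyyyyyyyyyyyyyyyyyyyyyyyyyyyyyyyyyyyyyyyyyyyyyyyy...........
264 ..............yyyyyyyyyyyyyyyyyyyyyyyyyyyyyyyyyyyyyyyyyyyyyyyyyyyyyyyyyyyyyyyyy...........
266 ..............yyyyyyyyyyyyyyyyyyyyyyyyyyyyyyyyyyyyyyyyyyyyyyyyyyyyyyyyyyyyyyyy............
268 ....................y...................................................yy................
270 ...................yy...................................................yy................
272 ..................yyy..................................................yyyy...............
274 ..................yyy...................................................yy................
```

Run:
```python
from h import *
D=optics.calibration("side"); n=np.array([-np.sin(.27),np.cos(.27)])
tb=env.state()["eef_pos"][2]-26.8
a=cv2.imread("pics/side20.png"); h=cv2.cvtColor(a,cv2.COLOR_BGR2HSV); y=cv2.inRange(h,(10,60,120),(28,175,255))
for c in (245,255,260,265,275):
    col=h[245:285,c]; yy=y[225:285,c]; r=np.nonzero(yy)[0]+225; print(c,r.min(),r.max(),[tuple(int(t) for t in v) for v in h[264:270,c]])
    f=onz(D,(c,r.min()-.5),tb)[:2]; g=onz(D,(c,r.max()+.5),60)[:2]; print("  tin front",f.round(1),f@n-29,"riser front",g.round(1),g@n-47.5, "thought",np.array([516.5,388])@n)
```

```text
245 258 267 [(16, 110, 224), (16, 112, 185), (16, 114, 165), (16, 117, 137), (15, 126, 77), (11, 153, 35)]
  tin front [556.1 436.6] 243.42764775447102 riser front [549.7 461.5] 250.6943535383695 thought 236.17632074018422
255 257 266 [(16, 111, 209), (16, 111, 179), (16, 111, 163), (16, 116, 119), (15, 130, 61), (10, 158, 34)]
  tin front [526.9 424.6] 239.72471318278713 riser front [520.6 449.8] 247.1481407948375 thought 236.17632074018422
260 257 266 [(17, 112, 208), (17, 111, 179), (16, 113, 165), (16, 118, 119), (13, 127, 62), (11, 155, 33)]
  tin front [511.6 420.9] 240.13045006595007 riser front [505.5 446.1] 247.56065534008087 thought 236.17632074018422
265 257 266 [(16, 114, 196), (16, 113, 172), (16, 114, 163), (16, 118, 104), (13, 135, 49), (11, 149, 36)]
  tin front [496.4 417.1] 240.5363681052645 riser front [490.4 442.3] 247.9733495370446 thought 236.17632074018422
275 257 266 [(16, 113, 189), (16, 112, 173), (16, 114, 161), (16, 118, 97), (12, 140, 40), (16, 173, 28)]
  tin front [466.  409.5] 241.34874813786672 riser front [460.2 434.8] 248.79927735577274 thought 236.17632074018422
```

Request:
step_arm(plan=[[0.5,0.002,-0.002,0.004,0],[0.5,0,0,0.004,0],[0.5,0,0,0.002,0],[0.5,0,0,0,0]])

```text
time: 40.95
eef_pos: [517.9, 386.6, 95.0]
ee_rot: [0.406, -2.958, -0.058]
force: [-0.0, -0.7, -3.3]
gripper_width: 57.1
```

Request:
step_arm(plan=[[0.5,0,0,0.002,0],[0.5,0,0,0,0]])

```text
time: 41.15
eef_pos: [517.5, 386.7, 92.8]
ee_rot: [0.406, -2.958, -0.058]
force: [0.1, -0.2, -2.9]
gripper_width: 57.3
```

Request:
step_arm(plan=[[0.5,0,0,0.0015,0],[0.5,0,0,0,0]])

```text
time: 41.35
eef_pos: [517.4, 386.8, 91.4]
ee_rot: [0.407, -2.958, -0.058]
force: [0.2, -0.4, -3.5]
gripper_width: 56.8
```

Request:
step_arm(plan=[[0.5,0,0,0.0015,0],[0.5,0,0,0,0]])

```text
time: 41.55
eef_pos: [517.5, 387.0, 90.2]
ee_rot: [0.407, -2.959, -0.059]
force: [-0.7, 0.6, -2.7]
gripper_width: 57.2
```

Request:
step_arm(plan=[[0.5,0,0,0.0015,0],[0.5,0,0,0,0]])

```text
time: 41.75
eef_pos: [517.6, 387.2, 89.9]
ee_rot: [0.407, -2.959, -0.059]
force: [-0.5, -0.5, -1.0]
gripper_width: 57.4
```

Request:
step_arm(plan=[[0.5,0,0,0.001,0]])

```text
time: 41.85
eef_pos: [517.5, 387.3, 89.4]
ee_rot: [0.407, -2.96, -0.059]
force: [-1.8, -1.2, 0.2]
gripper_width: 57.3
```

Request:
step_arm(plan=[[0.5,0,0,0.0015,0],[0.5,0,0,0.0015,0]])

```text
time: 42.05
eef_pos: [517.2, 387.5, 88.7]
ee_rot: [0.407, -2.96, -0.059]
force: [-4.5, -3.2, 6.7]
gripper_width: 56.8
```

Request:
step_arm(plan=[[0.75,0,0,0,0],[0.85,0,0,0,0],[1,0,0,0,0],[1,0,0,0,0],[1,0,0,-0.01,0],[1,0,0,-0.02,0],[1,0,0,-0.025,0],[1,0,0,-0.025,0],[1,0,0,-0.025,0],[1,0,0,-0.025,0],[1,0,0,-0.025,0],[1,0,0,0,0]])

```text
time: 43.25
eef_pos: [543.4, 384.8, 251.2]
ee_rot: [0.407, -2.963, -0.062]
force: [0.7, 0.9, 0.8]
gripper_width: 85.5
```

Run:
```python
from h import *
tool([517,388,200],105.5); im,c=wr("w21"); h=cv2.cvtColor(im,cv2.COLOR_BGR2HSV)
def rect(m,z,n):
    k,l,st,ce=cv2.connectedComponentsWithStats(m)
    for i in range(1,k):
        if st[i,4]>900:
            ys,xs=np.nonzero(l==i); w=np.array([onz(c,(x,y),z)[:2] for x,y in zip(xs,ys)]).astype(np.float32); r=cv2.minAreaRect(w); print(n,st[i],np.round(r[0],1),np.round(r[1],1),round(r[2],1))
rect(cv2.morphologyEx(cv2.inRange(h,(0,0,150),(180,40,255)),cv2.MORPH_OPEN,np.ones((3,3))),110,"tin")
rect(cv2.inRange(h,(10,50,130),(30,135,255)),60,"riser")
u=proj(c,(517,388,60)).astype(int)
for r in range(u[1]-85,u[1]+100,5): print(r,[tuple(int(t) for t in h[r,u[0]])] if r%20==0 else '',''.join('T' if h[r,x,1]<45 and h[r,x,2]>150 else 'y' if 12<h[r,x,0]<30 and h[r,x,1]<150 and h[r,x,2]>100 else '.' for x in range(u[0]-75,u[0]+75,2)))
```

```text
pos [543.4 384.8 251.2] yaw(y) 105.4 w 85.5 F [0.7 0.9 0.8] tilt [-0.154  0.02  -0.988] j6 -1.36
shift [17.   6.9 54.7]  turn -0.1
tin [ 225   95   56  161 8576] [516.9 388.5] [168.   56.3] 15.2
tin [  56  110  106   51 3331] [508.9 241.6] [ 41. 104.] 1.1
tin [  54  176  110   52 3119] [580.7 258.7] [ 45.  112.1] 29.3
tin [477 227  35  37 907] [517.3 685. ] [46.2 35.3] 89.1
riser [ 208   87   82  164 2011] [515.  387.7] [200.3  95.5] 15.7
89  .................yyyyyyyyyyyyyyyyyyyyyyyyyyyyyyyyyyyyyyyyy.................
94  .................yyyyyyyyyyyyyyyyyyyyyyyyyyyyyyyyyyyyyyyyy.................
99  .................yyyyyyyy.TTTTTTTTTTTTTTTTTTTTTTTTTTTyyyyy.................
104  .................yyyyyyyy.TTTTTTTTTTTTTTTTTTTTTTTTTTTyyyyy.................
109  .................yyyyyyyy.TTTTTTTTTTTTTTTTTTTTTTTTTTTyyyyy.................
114  ..................yyyyyyy.TTTTTTTTTTTTTTTTTTTTTTTTTTTyyyyy.................
119  .................yyyyyyyy.TTTTTTTTTTTTTTTTTTTTTTTTTTTTyyyy.................
124  ..................yyyyyyy.TTTTTTTTTTTTTTTTTTTTTTTTTTTyyyyy.................
129  .......
[... 1636 characters left out ...]
y.yTTTTTTTTTTTTTTTTTTTTTTTTTT.yyyy..................
234  ...................yyyyyyyTTTTTTTTTTTTTTTTTTTTTTTTTT.yyyy..................
239  ...................yyyyyyyTTTTTTTTTTTTTTTTTTTTTTTTTTyyyyy..................
244  ...................yyyyyyyTTTTTTTTTTTTTTTTTTTTTTTTTTyyyyy..................
249  ...................yyyyyyyTTTTTTTTTTTTTTTTTTTTTTTTTTyyyy...................
254  ...........................TTTTTTTTTTTTTTTTTTTTTTTT........................
259  ...........................................................................
264  ...........................................................................
269  ...........................................................................
```

Tin is at (516.9,388.5), 15.2°, against riser (515.0,387.7), 15.7°. One numeric check of the others, then hand in.

Run:
```python
from h import *
a=optics.capture("scene"); b=cv2.imread("pics/sc16.png").astype(int)
h=cv2.cvtColor(a,cv2.COLOR_BGR2HSV); m=np.zeros(h.shape[:2],np.uint8); m[205:285,95:175]=cv2.inRange(h,(100,120,60),(130,255,255))[205:285,95:175]
print("holder blob",cv2.boundingRect(m))
S=optics.calibration("scene")
for n,p,r in [("lid/jar",(588,5,120),18),("plate/cup",(568,200,30),15),("spoon",None,0),("caddy",(462,-391,40),20)]:
    if p is None: s=(slice(250,292),slice(238,288))
    else: u=proj(S,p).astype(int); s=(slice(u[1]-r,u[1]+r),slice(u[0]-r,u[0]+r))
    print(n,"changed px since lid seated",int((abs(a[s].astype(int)-b[s]).sum(2)>60).sum()))
print(env.state()["time"]); print(env.hand_in())
```

```text
holder blob (123, 227, 16, 20)
lid/jar changed px since lid seated 119
plate/cup changed px since lid seated 275
spoon changed px since lid seated 104
caddy changed px since lid seated 639
43.35
the job is handed in; nothing more can be done
None
```

I took the pile apart from the top down, put all four things in their places, and handed the job in at 43 s of the 125 s allowed. The hand-in gives no verdict, so what follows is my own checks.

| Thing | Last check |
|---|---|
| Holder | Stands in the middle ring. Its blue patch in the scene view was the same at the end as just after I released it. |
| Cup | Touched down on the plate with about 12 N. It was about 2 mm off the plate's centre when I released it. |
| Lid | Pressed onto the jar with under 10 N. Its outline in the scene and side views matched a fully seated lid to about 1–2 px. |
| Tin | At (516.9, 388.5) mm and 15.2°. The riser measured (515.0, 387.7) mm and 15.7°. |

- **Tool tilt:** fast sideways moves tilted the tool by up to about 0.17 rad. The lid and the tin therefore each touched down on one edge first and levelled on release. Slower moves stopped it growing, but I could not take it back out.
- **Final comparison unclear:** I compared the last scene picture with the one taken just after the lid was seated. Some pixels had changed around the jar, plate, spoon and caddy, 639 of them at the caddy. I put this down to the arm and its shadow having moved, but I did not confirm it because all 16 pictures had been viewed.
- **Not measured at the end:** I did not measure the frother or the spoon directly. No move was aimed near them and I saw no unexpected contact force.

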